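# Feed a colour-refill cassette along its fence with the push stick and bolt it in

## Robot

A 6-joint arm with a two-finger parallel gripper is mounted at the origin on the work surface. World frame = base frame: x ahead of the robot, y to its left, z up, the work surface at z = 0. Lengths are in m, angles in rad, forces in N, time in s.
With the tool pointing down it reaches from about 0.25 to 0.725 m from the base axis. Payload 4 kg.
Tool frame: the origin (TCP) lies on the mounting face of the last link; the fingertips stand 173 mm ahead of it and the grasp point (between the pads) lies 155 mm ahead of it; z points along the fingers, x is the direction in which the jaws open and shut, and the axes are right-handed (so a half turn about z gives the same grasp; the last joint's range is limited). The gripper opens to 85 mm and grips with 20 to 120 N. Pads are 22 mm wide; open, the fingers measure 114 mm over their backs; the gripper's body (76 mm by 85 mm) begins 54 mm behind the grasp point. The pads swing forward as they close: fully open they stand 13 mm farther back than shut.
Start: joints at [1.235, 0.241, 0.005, 1.335, 0, 1.571], TCP at [0.165, 0.472, 0.405] pointing down, gripper open.
Joint ranges: [-2.72, 2.72], [-1.05, 1.87], [-1.09, 1.28], [-1.99, 2.15], [-1.42, 1.44], [-3.14, 3.14]. Speed limits (rad/s): [2.79, 2.79, 3.14, 3.14, 3.14, 3.14].

## Interface

Orientations are given as a 3x3 rotation matrix whose columns are the frame's x, y, z axes.
In Python, from rig import monitor, imaging, ctrl gives the robot as it stands.
- The arm moves only by the shell command python3 -m inch 'ROWS' [FORCE]. ROWS is JSON, a list of rows, each an object with "fingers": the finger opening in mm, from 0 to 85.4; "xyz": the shift along the tool's x, y, z in mm, a list of three; "delta_rot": the turn, a rotation vector about the tool's x, y, z in rad, a list of three. A call has 1 to 5 rows; each row shifts and turns the commanded pose from where the row before left it, along the tool's axes as they then stand; what a row does not reach is not made up. A row lasts 1/10 s, in which the tool goes at most 50 mm and 8.59 degrees, less where a joint would pass 70% of its speed; a pose out of reach is approached as far as the arm can. A call is refused whole if a number of a shift passes 50 or a number of a turn 0.15, either way. A call with a gripper value outside its range is refused whole. The fingers move at their own pace and stop on an object; FORCE is the grip in N (left out, the last holds). Time passes only in rows, so rows that do not move let the fingers close. It gives the time, the measured TCP pose, the force and the opening at its end, in the units of the state.
- monitor.read_state(): the state, without advancing time (a new reading comes with each control period).
- imaging.get_image(name): name is "scene" or "top" or "wrist"; returns a dict with "color" (480x640x3 uint8, red, green, blue), "z_map" (480x640 float32, m along the optical axis (not along the pixel's ray), 0 where there is no reading), "K" (3x3 intrinsics, pixels), "dist_coeffs" ([k1, k2, p1, p2, k3] as OpenCV has them; the pictures are not rectified), "T" (4x4, takes a point from camera to world coordinates). Camera axes: x right, y down, z forward; pixel columns grow to the right and rows downward; lengths in m; the calibration is good to about 2 mm. A picture is of the moment at which its call begins.
- ctrl.sign_off(): hands the job in, once; it reports no verdict.
The state is a dict: "time": time; "joint_pos": joint angles; "qd": joint speeds; "effort": joint torques, N m; "ee_pos": TCP position; "tcp_rot": TCP orientation; "force": force on the tool from outside, world axes, zero at the start; "wrist_torque": the same for the moment, N m; "width": opening from 0.0 (shut) to 1.0 (fully open).
Only numpy, scipy, OpenCV 4.12 (cv2) and the standard library are available. Lean on these libraries where they do the work, as an engineer would, in place of code of your own. Each camera call takes 0.05 s, during which the arm holds its last target.

## Task

Load the refill cassette into the colour dispenser: with the push stick (never your fingers) press the cassette flat against the fence, then feed it under the yellow bridge, keeping it flat against the fence, until it is fully home at the red end stop. The stick's blue handle is in its sleeve, so you will have to draw it out by the bare wood, put it down and take it again by the handle to reach far enough through the bridge. Then lay the stick on the bare counter and slide the bolt fully across behind the cassette into its keeper, without disturbing the salon's other things.

Things in the scene. Friction and masses are not known exactly. Their poses are not given: they have to be found in the camera images.
- station: Fixed loading station. Frame (used below): origin on the counter under the lane, +y = feed direction, +x = toward the fence, z up. Grey deck, top z = 10 mm, x -85 to 60, y -200 to 220. Aluminium fence: straight, lane-side face x = +38, y -200 to 200, top z = 34. Red end stop: face y = +200, 40 tall. White dispenser beyond: y 220 to 360, x -100 to 100, 150 tall.
- bridge (a point): Middle of the underside of the yellow bridge across the lane (station x -6, y 0, z 60 mm; station axes). Bridge: y -5 to +5, opening x -50 to +38, z 10 to 60, solid above to z = 105 mm. Cassette and stick pass through; the gripper does not.
- home (a point): Where the cassette's centre is when it is home, flat on the fence and against the end stop: station x 0, y +145, z 29 mm; station axes.
- keeper (a point): Mouth of the bolt's keeper in the fence (station x 38, y 80, z 24 mm). The bolt runs along station x at y = 80 mm; its dark track lies on the other side of the lane on a 10 mm board: x -210 to -55, y 50 to 110, track walls up to z = 32 mm.
- cassette_c (a point): Centre of the refill cassette: black flat box with four coloured stripes on top, 76 (its x) x 110 (its y) x 38 mm high, 0.25 to 0.5 kg, loose. It starts on the deck ahead of the bridge (-y side), askew and off the fence. Its y axis points roughly along the feed.
- stick_c (a point): Centre of the push stick: straight bar 22 wide (its x) x 200 long (its y) x 30 mm high (z), about 110 g, loose; +y end is the bare light-wood tip, the rear 72 mm is the blue handle. It starts lying on the counter (centre 15 mm up) with its handle in the sleeve; about 125 mm of wood shows.
- dock: Grey sleeve fixed to the counter, holding the stick's handle: outside 44 (x) x 92 (y) x 42 mm high, open at its +y end (mouth at y = +43 mm in its frame), closed behind; the stick slides out along the sleeve's +y axis, with 3 mm side play and 6 mm above. Origin on the counter.
- bolt (a joint): Travel of the slide bolt in m: 0 = fully drawn back, 0.100 = fully home in the keeper in the fence; grows toward the station's +x. It stays where it is left; sliding takes about 2 to 3 N. It starts between 0 and 0.02. The 12 mm rod passes 4 mm behind a cassette that is home; otherwise it strikes the cassette.
- bolt_tab (a point): Grip point on the bolt's upright red tab, which moves with the bolt: tab 30 long (station x) x 12 thick (station y), standing from 30 to 70 mm above the counter; this point lies on its centre line, 54 mm above the counter.
- tub: Bystander: grey jar with white lid, 100 mm across, 115 tall; origin under its centre.
- cup: Bystander: white cup, 72 mm across, 80 tall; origin under its centre.
- bowl: Bystander: black tinting bowl, 124 mm across, 58 tall; origin under its centre.
- developer: Bystander: white bottle with orange label, 72 mm across, 200 tall; origin under its centre.
- amber: Bystander: small amber bottle, 48 mm across, 100 tall; origin under its centre.
- carton: Bystander: red and white carton, 50 x 60 x 55 mm tall, beside the dispenser; origin under its centre.
- brush: Bystander: tinting brush with a black handle, about 0.2 m long, lying on the counter.
Not all that is in view belongs to the job. What is shaped like the part that bears stick_c but green or pink is not meant.

How it is judged:
On the way, in this order (a step that is already met when the one before it is completed fails the run):
1. the push stick, touching the cassette, has fed it at least 45 mm under the bridge, flat along the fence (y of cassette_c in the frame of station above -0.015 m and x of cassette_c in the frame of station above -0.007 m and contact force between stick and cassette above 0.1 N).
2. the cassette is home (within 4 mm of the stop, 5 mm of the fence) while the bolt is still drawn (y of cassette_c in the frame of station above 0.141 m and x of cassette_c in the frame of station above -0.005 m and value of joint bolt below 0.03 m), for 0.2 s.
At the end, for the whole second after the job is handed in: The cassette stands within 4 mm of the end stop and 5 mm of the fence, square to it within 0.06 rad; the bolt is thrown at least 94 of its 100 mm; the stick lies flat on the counter (not on the deck); all at rest (y of cassette_c in the frame of station above 0.141 m and x of cassette_c in the frame of station above -0.005 m and angle between the y axis of cassette_c and the y axis of station, either way round below 0.06 rad and value of joint bolt above 0.094 m and height (world z) of stick_c below 0.019 m and linear speed of each of stick, cassette below 0.02 m/s); the robot touches nothing.
It fails at once if the gripper or arm touches the cassette (contact force between any of the fingers, the arm and cassette above 0.3 N).
It fails at once if under or past the bridge (front edge more than 10 mm in) the cassette strays more than 7 mm from the fence or turns more than 0.12 rad (y of cassette_c in the frame of station above -0.05 m and (x of cassette_c in the frame of station below -0.007 m or angle between the y axis of cassette_c and the y axis of station, either way round above 0.12 rad)).
It fails at once if the cassette is tipped more than 0.3 rad (angle between cassette_c's own z axis and vertical above 0.3 rad).
It fails at once if a bystander is moved more than 30 mm (distance of any of tub, cup, bowl, developer, amber, carton, brush from where it was at the start of the episode above 0.03 m).
It also fails if it takes over 72 s, if anything falls off the work surface, if the arm or the gripper's body presses on something with over 40 N, if the wrist force passes 120 N, or if a joint passes its speed limit or range.

## Working session

There is one attempt and no reset: what is moved stays moved. The work goes in short steps, Python scripts to look and compute and a shell command to move; the robot and the scene stay as the last step left them, time stands still between calls to the robot, and variables do not carry over. Pictures are saved under pics/ and viewed, and the job is handed in when it is done.

```bash
ls; mkdir -p pics; python3 - <<'E'
from rig import monitor, imaging, ctrl
import cv2,numpy as np,pickle
print(monitor.read_state())
d={}
for n in ["scene","top","wrist"]:
    im=imaging.get_image(n); d[n]=im
    cv2.imwrite(f"pics/{n}0.png",im["color"][:,:,::-1])
    print(n,im["K"].tolist(),np.round(im["T"],4).tolist(),im["dist_coeffs"])
pickle.dump(d,open("d0.pkl","wb"))
E
```

```text
pics
{'time': 0.0, 'joint_pos': array([ 1.23498731e+00,  2.41439524e-01,  3.73525387e-03,  1.33521999e+00,
       -4.23257002e-05,  1.57075609e+00]), 'qd': array([-0.00266091,  0.00032935, -0.00134361,  0.00036871,  0.00192665,
       -0.00041945]), 'effort': array([-1.68805159e-04, -3.72322154e+01,  2.52406776e+01,  1.68257835e-02,
        1.26065161e-04, -7.00336898e-06]), 'ee_pos': array([0.16468395, 0.47181864, 0.40380353]), 'tcp_rot': array([[ 3.29494366e-01,  9.44157310e-01, -6.61262760e-04],
       [ 9.44155143e-01, -3.29495026e-01, -2.02302281e-03],
       [-2.12793457e-03,  4.22399823e-05, -9.99997735e-01]]), 'force': array([-1.11694331,  0.3607816 ,  0.81743218]), 'wrist_torque': array([ 0.01217089,  0.00179131, -0.00162523]), 'width': 1.0014226289152934}
scene [[578.9050312511031, 0.0, 321.9027440410572], [0.0, 578.9050312511031, 238.02591707932777], [0.0, 0.0, 1.0]] [[0.4858, 0.5707, -0.6621, 1.6089], [0.8741, -0.3169, 0.3683, -0.645], [0.0003, -0.7576, -0.6527, 1.1477], [0.0, 0.0, 0.0, 1.0]] [-0.18600028  0.          0.          0.          0.        ]
top [[616.8103190119921, 0.0, 310.00268665946646], [0.0, 616.8103190119921, 248.84768376657323], [0.0, 0.0, 1.0]] [[-0.0288, -0.9866, 0.1607, 0.1987], [-0.9996, 0.0275, -0.0104, -0.0384], [0.0059, -0.161, -0.9869, 1.9367], [0.0, 0.0, 0.0, 1.0]] [0.03153141 0.         0.         0.         0.        ]
wrist [[429.6681266055244, 0.0, 319.79211324165465], [0.0, 429.6681266055244, 242.4395474347427], [0.0, 0.0, 1.0]] [[0.3294, 0.8987, 0.2894, 0.0896], [0.9442, -0.3128, -0.1031, 0.4972], [-0.0021, 0.3073, -0.9516, 0.3737], [0.0, 0.0, 0.0, 1.0]] [0.00347668 0.         0.         0.         0.        ]
```

View pics/scene0.png

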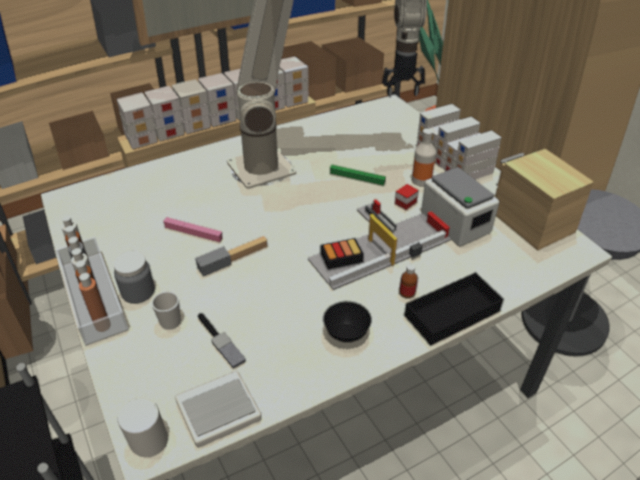

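View pics/top0.png

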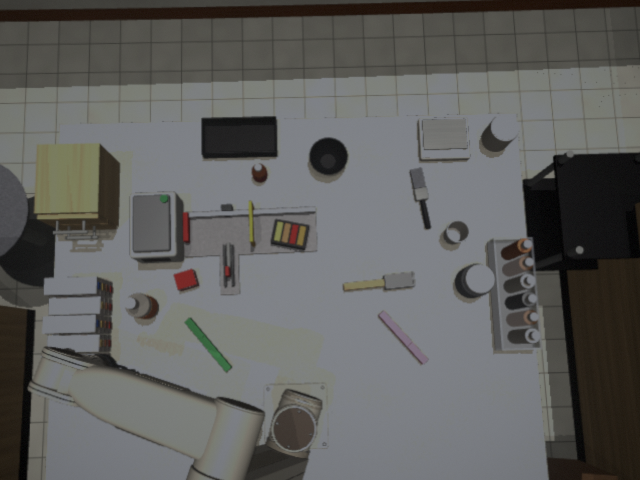

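View pics/wrist0.png

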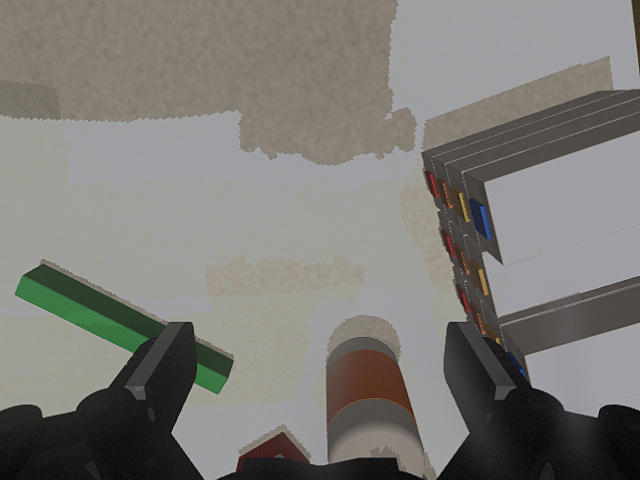

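Top view: the stick is the light‑wood bar at (344–385, 284) with its handle in the grey sleeve at (385–413, 281). The pink bar (402,337) and the green bar (208,344) are decoys. The station lies at (185–315, 210–255), with the cassette at (290,234), the bridge at (251,222) and the red bolt tab at (228,270).

```bash
cat > h.py <<'E'
import cv2,numpy as np
from rig import monitor, imaging, ctrl
def ray(im,px):
    p=cv2.undistortPoints(np.array(px,float).reshape(-1,1,2),im["K"],np.array(im["dist_coeffs"])).reshape(-1,2)
    d=np.c_[p,np.ones(len(p))]@im["T"][:3,:3].T
    return im["T"][:3,3],d
def plane(im,px,z):
    o,d=ray(im,px); s=(z-o[2])/d[:,2]; return o+s[:,None]*d
def cloud(im):
    h,w=im["z_map"].shape; u,v=np.meshgrid(np.arange(w),np.arange(h))
    p=cv2.undistortPoints(np.c_[u.ravel(),v.ravel()].astype(float).reshape(-1,1,2),im["K"],np.array(im["dist_coeffs"])).reshape(-1,2)
    z=im["z_map"].ravel(); P=np.c_[p*z[:,None],z]@im["T"][:3,:3].T+im["T"][:3,3]
    P[z==0]=np.nan
    return P.reshape(h,w,3)
def project(im,P):
    R=im["T"][:3,:3].T; t=-R@im["T"][:3,3]
    return cv2.projectPoints(np.array(P,float).reshape(-1,1,3),cv2.Rodrigues(R)[0],t,im["K"],np.array(im["dist_coeffs"]))[0].reshape(-1,2)
def blobs(mask,amin=20):
    cs,_=cv2.findContours(mask.astype(np.uint8),cv2.RETR_EXTERNAL,cv2.CHAIN_APPROX_NONE)
    return sorted([c for c in cs if cv2.contourArea(c)>amin],key=cv2.contourArea,reverse=True)
E
python3 - <<'E'
import pickle; from h import *
d=pickle.load(open("d0.pkl","rb")); im=d["top"]
C=cloud(im)
for n,p in dict(stick=(362,284),dock=(400,281),cass=(290,234),deck=(215,235),bridge=(251,222),tab=(228,270),green=(208,344),disp=(155,225),counter=(300,300),carton=(186,281),devel=(148,307),fence=(290,210),stop=(186,227)).items():
    print(n,C[p[1],p[0]].round(3))
c=im["color"][110:360,100:520]; cv2.imwrite("pics/topc.png",cv2.resize(c[60:200,60:260],None,fx=4,fy=4,interpolation=cv2.INTER_CUBIC)[:,:,::-1])
cv2.imwrite("pics/tops.png",cv2.resize(im["color"][260:320,330:430],None,fx=7,fy=7,interpolation=cv2.INTER_CUBIC)[:,:,::-1])
E
```

```text
stick [ 0.394 -0.217  0.029]
dock [ 0.399 -0.333  0.044]
cass [0.557 0.003 0.036]
deck [0.565 0.241 0.01 ]
bridge [0.584 0.118 0.106]
tab [0.444 0.193 0.07 ]
green [0.224 0.259 0.038]
disp [0.573 0.396 0.154]
counter [ 0.352 -0.023  0.003]
carton [0.416 0.323 0.058]
devel [0.335 0.42  0.125]
fence [0.634 0.001 0.036]
stop [0.587 0.327 0.04 ]
```

View pics/topc.png

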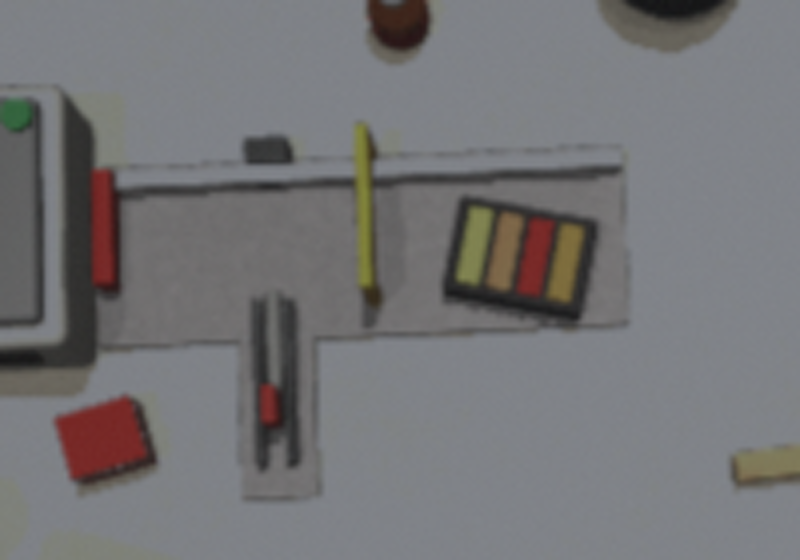

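View pics/tops.png

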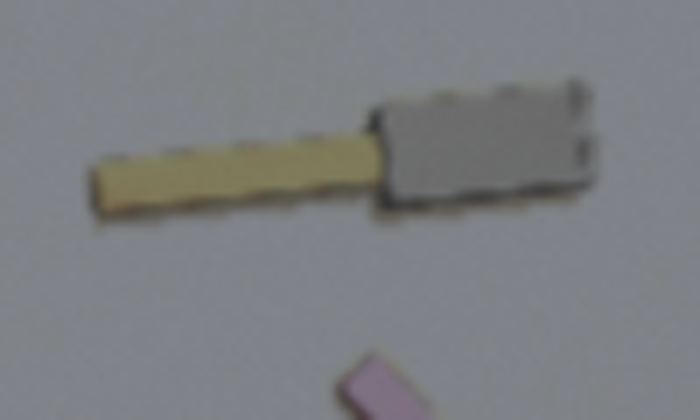

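```bash
python3 - <<'E'
import pickle; from h import *
d=pickle.load(open("d0.pkl","rb")); im=d["top"]
f=lambda x,y:(x/4+160-.4,y/4+170-.4)
def pr(n,ps,z):print(n,plane(im,[f(*p) for p in ps],z).round(4)[:,:2].tolist())
pr("deck low edge, R corner",[(330,338),(628,324)],.01)
pr("fence top laneside",[(125,186),(365,178),(618,170)],.034)
pr("fence top far",[(125,170),(618,148)],.034)
pr("stop top face",[(118,172),(118,288)],.04)
pr("bridge top",[(356,124),(366,124),(374,287),(360,287)],.105)
pr("track board",[(240,498),(320,495)],.01)
pr("tab top",[(261,387),(275,387),(279,424),(265,424)],.07)
pr("cass",[(463,198),(597,221),(579,311),(445,291)],.048)
g=lambda x,y:(x/7+330-.4,y/7+260-.4)
print("stick",plane(im,[g(95,168),g(98,207),g(378,135),g(384,182)],.03).round(4)[:,:2].tolist())
print("dock",plane(im,[g(385,107),g(590,85),g(590,180),g(392,200)],.042).round(4)[:,:2].tolist())
E
```

```text
deck low edge, R corner [[0.5016, 0.1561], [0.5063, -0.0794]]
fence top laneside [[0.6233, 0.3131], [0.6246, 0.1247], [0.6256, -0.0748]]
fence top far [[0.6362, 0.3131], [0.6434, -0.0753]]
stop top face [[0.6333, 0.3175], [0.5409, 0.3173]]
bridge top [[0.6509, 0.1248], [0.6507, 0.1172], [0.5246, 0.113], [0.5249, 0.1235]]
track board [[0.3772, 0.2275], [0.3778, 0.1652]]
tab top [[0.4559, 0.2029], [0.4556, 0.1923], [0.4271, 0.1894], [0.4274, 0.2]]
cass [[0.6034, 0.0472], [0.5822, -0.0569], [0.5115, -0.0409], [0.5301, 0.0627]]
stick [[0.3971, -0.1583], [0.3797, -0.159], [0.4083, -0.2844], [0.3873, -0.2861]]
dock [[0.4193, -0.2866], [0.4265, -0.3776], [0.3845, -0.3752], [0.3781, -0.2877]]
```

```bash
cat > plan.py <<'E'
import sys,numpy as np
from rig import monitor
from scipy.spatial.transform import Rotation as Rn
def goalR(yaw): # tool x at yaw in world, pointing down
    c,s=np.cos(yaw),np.sin(yaw); return np.array([[c,s,0],[s,-c,0],[0,0,-1.]])
def plan(x,y,z,yaw,n,state=None):
    s=state or monitor.read_state(); p=s["ee_pos"].copy(); R=s["tcp_rot"].copy()
    rv=Rn.from_matrix(R.T@goalR(yaw)).as_rotvec(); st=np.round(rv/n,4); dp=(np.array([x,y,z])-p)/n*1000
    print("dist",np.linalg.norm(dp)*n, "rv",rv.round(4))
    for i in range(n):
        print((R.T@dp).round(1).tolist(),st.tolist()); R=R@Rn.from_rotvec(st).as_matrix()
if __name__=="__main__":
    a=[float(v) for v in sys.argv[1:]]; plan(*a[:4],int(a[4]))
E
python3 plan.py 0.393 -0.2 0.30 0.077 15
```

```text
dist 717.1877065868546 rv [1.000e-03 1.400e-03 1.158e+00]
[-37.3, 29.1, 7.0] [0.0001, 0.0001, 0.0772]
[-34.9, 31.9, 7.0] [0.0001, 0.0001, 0.0772]
[-32.3, 34.5, 7.0] [0.0001, 0.0001, 0.0772]
[-29.6, 36.9, 7.0] [0.0001, 0.0001, 0.0772]
[-26.7, 39.1, 7.0] [0.0001, 0.0001, 0.0772]
[-23.6, 41.0, 7.0] [0.0001, 0.0001, 0.0772]
[-20.3, 42.7, 7.0] [0.0001, 0.0001, 0.0772]
[-17.0, 44.2, 7.0] [0.0001, 0.0001, 0.0772]
[-13.5, 45.3, 6.9] [0.0001, 0.0001, 0.0772]
[-10.0, 46.2, 6.9] [0.0001, 0.0001, 0.0772]
[-6.4, 46.9, 6.9] [0.0001, 0.0001, 0.0772]
[-2.8, 47.2, 6.9] [0.0001, 0.0001, 0.0772]
[0.9, 47.3, 6.9] [0.0001, 0.0001, 0.0772]
[4.5, 47.1, 6.9] [0.0001, 0.0001, 0.0772]
[8.2, 46.6, 6.9] [0.0001, 0.0001, 0.0772]
```

```bash

python3 -m inch '[{"fingers":85,"xyz":[-37,29,3],"delta_rot":[0,0,0.077]},{"fingers":85,"xyz":[-35,32,3],"delta_rot":[0,0,0.077]},{"fingers":85,"xyz":[-32,34,3],"delta_rot":[0,0,0.077]},{"fingers":85,"xyz":[-30,37,3],"delta_rot":[0,0,0.077]},{"fingers":85,"xyz":[-27,39,3],"delta_rot":[0,0,0.077]}]'
python3 -m inch '[{"fingers":85,"xyz":[-24,41,7],"delta_rot":[0,0,0.077]},{"fingers":85,"xyz":[-20,43,7],"delta_rot":[0,0,0.077]},{"fingers":85,"xyz":[-17,44,7],"delta_rot":[0,0,0.077]},{"fingers":85,"xyz":[-14,45,7],"delta_rot":[0,0,0.077]},{"fingers":85,"xyz":[-10,46,7],"delta_rot":[0,0,0.077]}]'
python3 -m inch '[{"fingers":85,"xyz":[-6,47,10],"delta_rot":[0,0,0.077]},{"fingers":85,"xyz":[-3,47,10],"delta_rot":[0,0,0.077]},{"fingers":85,"xyz":[1,47,10],"delta_rot":[0,0,0.077]},{"fingers":85,"xyz":[5,47,10],"delta_rot":[0,0,0.077]},{"fingers":85,"xyz":[8,46,10],"delta_rot":[0,0,0.077]}]'
python3 plan.py 0.393 -0.2 0.30 0.077 1
python3 - <<'E'
from h import *; import pickle
im=imaging.get_image("wrist"); pickle.dump(im,open("w1.pkl","wb")); cv2.imwrite("pics/w1.png",im["color"][:,:,::-1])
print(monitor.read_state()["ee_pos"],monitor.read_state()["time"])
E
```

```text
time: 0.65
ee_pos: [0.2402, 0.2465, 0.3894]
tcp_rot: [[0.662, 0.75, 0.0], [0.75, -0.662, -0.0], [-0.0, 0.0, -1.0]]
force: [1.0, -0.6, 0.7]
width: 0.993
time: 1.15
ee_pos: [0.3158, 0.0225, 0.3546]
tcp_rot: [[0.895, 0.446, 0.001], [0.446, -0.895, 0.0], [0.001, 0.0, -1.0]]
force: [1.6, 0.9, 0.3]
width: 0.995
time: 1.65
ee_pos: [0.3929, -0.2003, 0.3041]
tcp_rot: [[0.997, 0.076, 0.0], [0.076, -0.997, 0.0], [0.0, -0.0, -1.0]]
force: [-0.3, -0.4, 0.7]
width: 0.994
dist 4.154886934105499 rv [-0.0002 -0.0002 -0.001 ]
[0.1, -0.3, 4.1] [-0.0002, -0.0002, -0.001]
[ 0.39523884 -0.20533698  0.30269419] 1.7
```

View pics/w1.png

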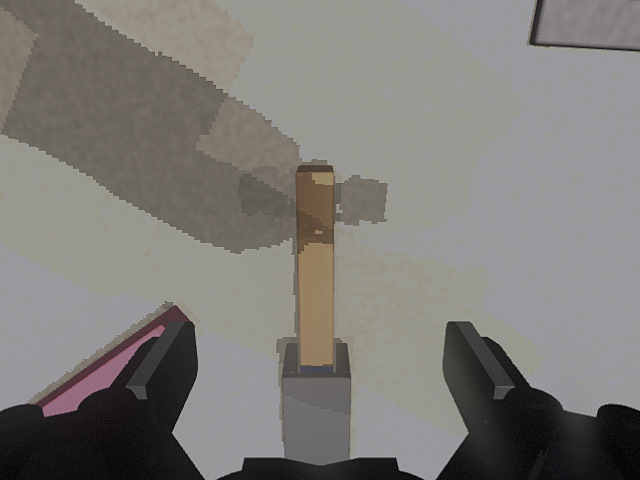

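The wrist view shows the wood bar from tip (298–334, 172) to sleeve mouth (303–332, 366), nicely centred between the open jaws. The pink decoy is at (110,360), away from it.

```bash
python3 - <<'E'
import pickle; from h import *
im=pickle.load(open("w1.pkl","rb"))
P=plane(im,[(297,172),(334,172),(297,280),(334,280),(300,366),(334,366)],.03);print(P.round(4)[:,:2].tolist())
m=P.reshape(3,2,3).mean(1); v=m[0]-m[2]; print("mid",m.round(4).tolist(),"yaw",np.arctan2(-v[0],v[1]), np.linalg.norm(v))
C=cloud(im);print(C[250,316],C[400,316])
E
python3 plan.py 0.3925 -0.235 0.179 0.077 1
```

```text
[[0.3762, -0.16], [0.3971, -0.1584], [0.3802, -0.226], [0.4028, -0.2243], [0.3858, -0.2868], [0.4081, -0.2852]]
mid [[0.3867, -0.1592, 0.03], [0.3915, -0.2251, 0.03], [0.3969, -0.286, 0.03]] yaw 0.08078337785239972 0.1272482558058152
[ 0.39035529 -0.20512296  0.03173886] [ 0.39760528 -0.30261084  0.04279266]
dist 127.23069140069909 rv [ 0.0052 -0.0009 -0.0078]
[-4.9, 28.8, 123.8] [0.0052, -0.0009, -0.0078]
```

```bash

python3 -m inch '[{"fingers":85,"xyz":[-1,13,35],"delta_rot":[0,0,-0.004]},{"fingers":85,"xyz":[-1,13,35],"delta_rot":[0,0,0]},{"fingers":85,"xyz":[-1,12,30],"delta_rot":[0,0,0]},{"fingers":85,"xyz":[0,0,0],"delta_rot":[0,0,0]},{"fingers":85,"xyz":[0,0,0],"delta_rot":[0,0,0]}]'
python3 plan.py 0.3933 -0.245 0.178 0.08 1
```

```text
time: 2.2
ee_pos: [0.3927, -0.2359, 0.2045]
tcp_rot: [[0.996, 0.084, -0.002], [0.084, -0.996, 0.001], [-0.002, -0.002, -1.0]]
force: [0.9, -0.4, 0.2]
width: 0.995
dist 28.046426161145483 rv [-0.0016  0.0017  0.0037]
[-0.1, 9.2, 26.5] [-0.0016, 0.0017, 0.0037]
```

```bash

python3 -m inch '[{"fingers":85,"xyz":[0,5,13],"delta_rot":[0,0,0.004]},{"fingers":85,"xyz":[0,4,13],"delta_rot":[0,0,0]},{"fingers":10,"xyz":[0,0,0],"delta_rot":[0,0,0]},{"fingers":10,"xyz":[0,0,0],"delta_rot":[0,0,0]},{"fingers":10,"xyz":[0,0,0],"delta_rot":[0,0,0]}]' 60
python3 -m inch '[{"fingers":10,"xyz":[0,0,0],"delta_rot":[0,0,0]},{"fingers":10,"xyz":[0,0,0],"delta_rot":[0,0,0]},{"fingers":10,"xyz":[0,0,0],"delta_rot":[0,0,0]}]'
python3 -c "
from h import *
cv2.imwrite('pics/w2.png',imaging.get_image('wrist')['color'][:,:,::-1]);s=monitor.read_state();print(s['ee_pos'],s['width'],s['force'])"
```

```text
time: 2.7
ee_pos: [0.3944, -0.2451, 0.1802]
tcp_rot: [[0.997, 0.081, 0.002], [0.081, -0.997, -0.001], [0.002, 0.001, -1.0]]
force: [-0.4, -0.1, 0.1]
width: 0.508
time: 3.0
ee_pos: [0.3943, -0.2453, 0.1798]
tcp_rot: [[0.997, 0.08, 0.002], [0.08, -0.997, -0.001], [0.002, 0.001, -1.0]]
force: [0.8, 0.5, 5.6]
width: 0.246
[ 0.39430848 -0.24532844  0.17982996] 0.24401687619449572 [0.39575388 1.13549356 7.00573992]
```

View pics/w2.png

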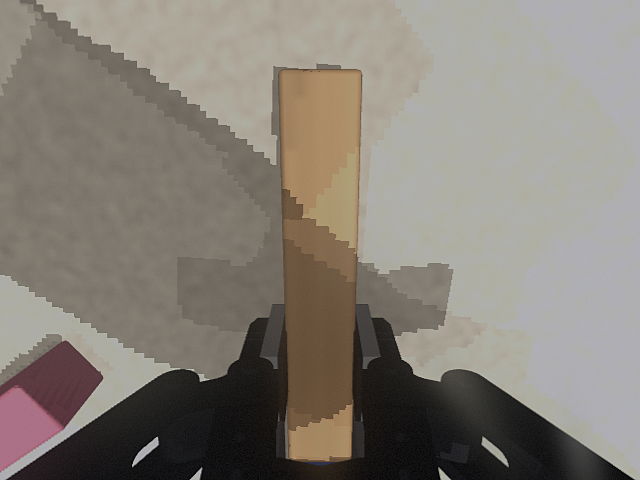

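The stick is gripped by the wood (opening about 21 mm). Drawing it out along the sleeve axis.

```bash

python3 -m inch '[{"fingers":10,"xyz":[0,0,-2],"delta_rot":[0,0,0]},{"fingers":10,"xyz":[0,-20,0],"delta_rot":[0,0,0]},{"fingers":10,"xyz":[0,-25,0],"delta_rot":[0,0,0]},{"fingers":10,"xyz":[0,-25,0],"delta_rot":[0,0,0]},{"fingers":10,"xyz":[0,-25,0],"delta_rot":[0,0,0]}]'
python3 -m inch '[{"fingers":10,"xyz":[0,-20,0],"delta_rot":[0,0,0]},{"fingers":10,"xyz":[0,-5,1],"delta_rot":[0,0,0]},{"fingers":10,"xyz":[0,0,0.5],"delta_rot":[0,0,0]},{"fingers":10,"xyz":[0,0,0],"delta_rot":[0,0,0]}]'
python3 -c "
from h import *
im=imaging.get_image('wrist');cv2.imwrite('pics/w3.png',im['color'][:,:,::-1])
im=imaging.get_image('top')['color'][230:320,310:430];cv2.imwrite('pics/t3.png',cv2.resize(im,None,fx=5,fy=5)[:,:,::-1])
s=monitor.read_state();print(s['ee_pos'],s['width'],s['force'])"
```

```text
time: 3.55
ee_pos: [0.3857, -0.1496, 0.1806]
tcp_rot: [[0.997, 0.079, -0.001], [0.079, -0.997, 0.0], [-0.001, -0.0, -1.0]]
force: [0.3, 0.2, -1.7]
width: 0.246
time: 3.95
ee_pos: [0.3834, -0.1249, 0.1798]
tcp_rot: [[0.997, 0.081, -0.002], [0.081, -0.997, 0.002], [-0.002, -0.002, -1.0]]
force: [-3.9, 5.3, 11.7]
width: 0.244
[ 0.38341687 -0.1250197   0.17980932] 0.24657647005148756 [-3.77342775  5.18823943 11.59777299]
```

View pics/t3.png

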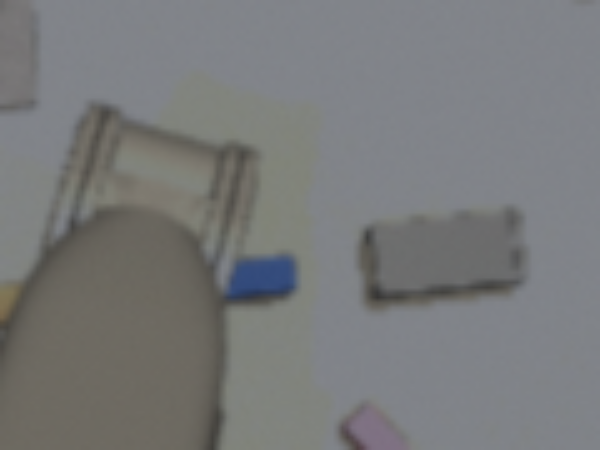

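The blue handle is clear of the sleeve, with a gap at (295→365). Releasing, sliding the open jaws back along the stick to the handle, then regripping.

```bash

python3 -m inch '[{"fingers":60,"xyz":[0,0,0],"delta_rot":[0,0,0]},{"fingers":60,"xyz":[0,0,0],"delta_rot":[0,0,0]},{"fingers":60,"xyz":[0,0,0],"delta_rot":[0,0,0]}]'
python3 -m inch '[{"fingers":60,"xyz":[0,0,-2],"delta_rot":[0,0,0]},{"fingers":60,"xyz":[0,20,0],"delta_rot":[0,0,0]},{"fingers":60,"xyz":[0,30,0],"delta_rot":[0,0,0]},{"fingers":60,"xyz":[0,28,0],"delta_rot":[0,0,0]},{"fingers":60,"xyz":[0,0,0],"delta_rot":[0,0,0]}]'
python3 -c "
from h import *; import pickle
im=imaging.get_image('wrist');pickle.dump(im,open('w4.pkl','wb'));cv2.imwrite('pics/w4.png',im['color'][:,:,::-1])
s=monitor.read_state();print(s['ee_pos'],s['width'],s['force'])"
```

```text
time: 4.35
ee_pos: [0.3844, -0.1259, 0.1792]
tcp_rot: [[0.997, 0.079, 0.0], [0.079, -0.997, -0.0], [0.0, 0.0, -1.0]]
force: [-0.7, 0.1, -0.1]
width: 0.701
time: 4.85
ee_pos: [0.3914, -0.2061, 0.1816]
tcp_rot: [[0.997, 0.076, 0.002], [0.076, -0.997, -0.002], [0.002, 0.002, -1.0]]
force: [-0.0, 0.4, 0.6]
width: 0.706
[ 0.39070589 -0.20468811  0.1812935 ] 0.701268633467939 [ 0.05271901 -0.30389489 -0.53797876]
```

View pics/w4.png

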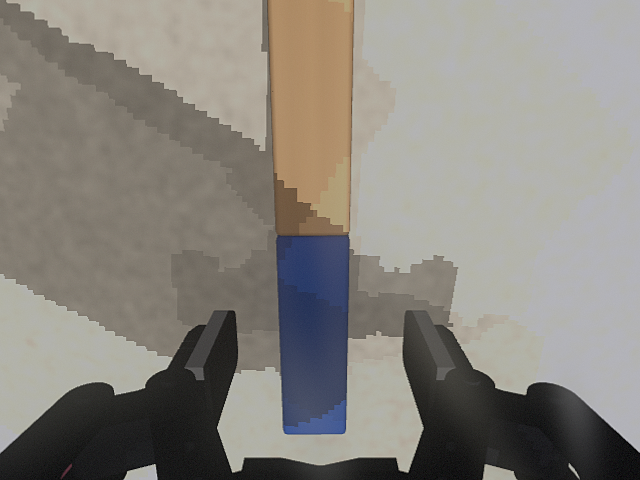

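```bash
python3 - <<'E'
import pickle; from h import *
im=pickle.load(open("w4.pkl","rb"))
P=plane(im,[(276,236),(349,236),(283,432),(346,432),(269,20),(353,20)],.03).reshape(3,2,3).mean(1);print(P.round(4).tolist(),np.linalg.norm(P[0]-P[1]))
v=P[2]-P[1];print("yaw",np.arctan2(-v[0],v[1]))
E
python3 -m inch '[{"fingers":10,"xyz":[-2,-1,1],"delta_rot":[0,0,0]},{"fingers":10,"xyz":[0,0,0],"delta_rot":[0,0,0]},{"fingers":10,"xyz":[0,0,0],"delta_rot":[0,0,0]},{"fingers":10,"xyz":[0,0,0],"delta_rot":[0,0,0]},{"fingers":10,"xyz":[0,0,0],"delta_rot":[0,0,0]}]' 110
python3 -m inch '[{"fingers":10,"xyz":[0,0,0],"delta_rot":[0,0,0]},{"fingers":10,"xyz":[0,0,-30],"delta_rot":[0,0,0]},{"fingers":10,"xyz":[0,0,-35],"delta_rot":[0,0,0]},{"fingers":10,"xyz":[0,0,-35],"delta_rot":[0,0,0]},{"fingers":10,"xyz":[0,0,0],"delta_rot":[0,0,0]}]'
python3 -c "
from h import *; import pickle
im=imaging.get_image('wrist');pickle.dump(im,open('w5.pkl','wb'));cv2.imwrite('pics/w5.png',im['color'][:,:,::-1])
im=imaging.get_image('scene');pickle.dump(im,open('s5.pkl','wb'));cv2.imwrite('pics/s5.png',cv2.resize(im['color'][150:330,220:420],None,fx=4,fy=4)[:,:,::-1][:600])
s=monitor.read_state();print(s['ee_pos'],s['tcp_rot'],s['width'],s['force'])"
```

```text
[[0.3857, -0.1658, 0.03], [0.3914, -0.2366, 0.03], [0.3812, -0.1087, 0.03]] 0.07099493392884675
yaw 0.07954550468260906
time: 5.4
ee_pos: [0.3883, -0.2018, 0.1804]
tcp_rot: [[0.997, 0.081, -0.0], [0.081, -0.997, 0.001], [0.0, -0.001, -1.0]]
force: [-0.8, 2.8, 3.5]
width: 0.234
time: 5.9
ee_pos: [0.3902, -0.2035, 0.2843]
tcp_rot: [[0.997, 0.08, 0.008], [0.08, -0.997, -0.005], [0.008, 0.006, -1.0]]
force: [1.4, 0.5, -1.4]
width: 0.23
[ 0.38852262 -0.20261963  0.28056386] [[ 0.99679783  0.0799479   0.00155755]
 [ 0.07995001 -0.99679796 -0.00134788]
 [ 0.0014448   0.00146809 -0.99999788]] 0.23217786631874598 [-0.49935287  0.04713126 -1.23629029]
```

View pics/w5.png

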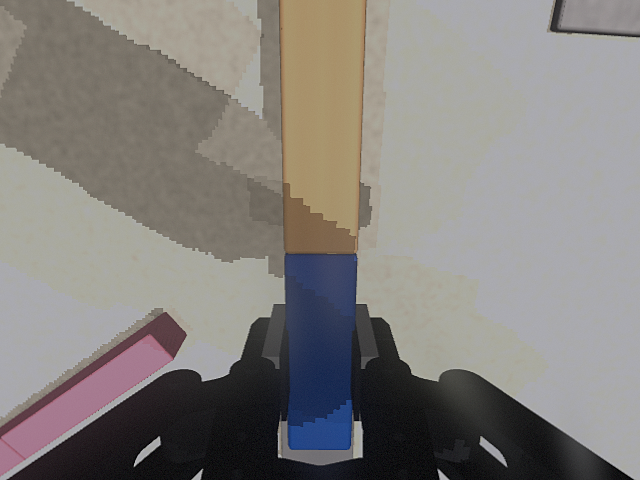

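View pics/s5.png

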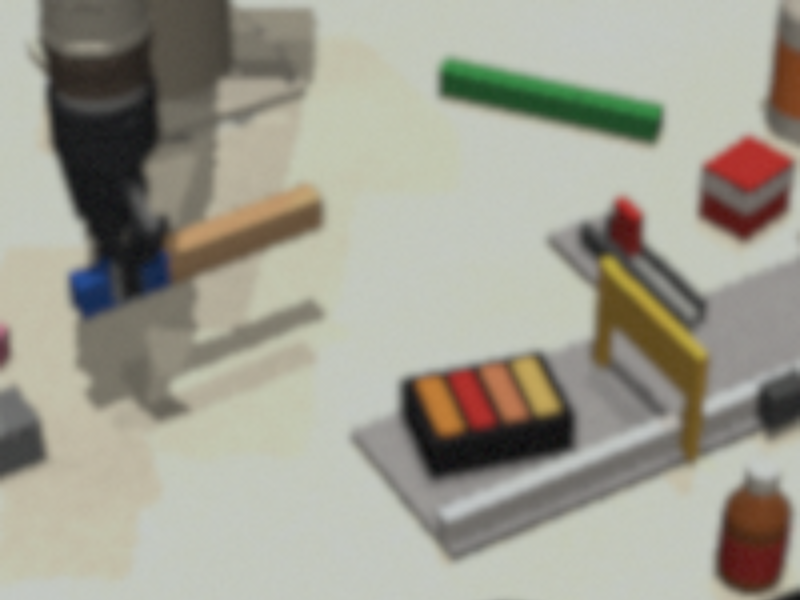

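```bash
python3 plan.py 0.485 -0.107 0.28 0.012 3
```

```text
dist 135.835620639564 rv [ 0.0014 -0.0015  0.068 ]
[34.6, -29.2, 0.2] [0.0005, -0.0005, 0.0227]
[33.9, -30.0, 0.2] [0.0005, -0.0005, 0.0227]
[33.2, -30.7, 0.2] [0.0005, -0.0005, 0.0227]
```

```bash

python3 -m inch '[{"fingers":10,"xyz":[35,-29,0],"delta_rot":[0,0,0.023]},{"fingers":10,"xyz":[34,-30,0],"delta_rot":[0,0,0.023]},{"fingers":10,"xyz":[33,-31,0],"delta_rot":[0,0,0.023]},{"fingers":10,"xyz":[0,0,0],"delta_rot":[0,0,0]},{"fingers":10,"xyz":[0,0,0],"delta_rot":[0,0,0]}]'
python3 -c "
from h import *; import pickle
im=imaging.get_image('wrist');pickle.dump(im,open('w6.pkl','wb'));cv2.imwrite('pics/w6.png',im['color'][:,:,::-1])
im=imaging.get_image('top');pickle.dump(im,open('t6.pkl','wb'));cv2.imwrite('pics/t6.png',cv2.resize(im['color'][190:310,170:370],None,fx=4,fy=4)[:,:,::-1])
s=monitor.read_state();print(s['ee_pos'],s['tcp_rot'],s['width'],s['force'])"
```

```text
time: 6.5
ee_pos: [0.4847, -0.1057, 0.278]
tcp_rot: [[1.0, 0.014, -0.004], [0.014, -1.0, 0.0], [-0.004, -0.0, -1.0]]
force: [0.0, 0.4, -0.9]
width: 0.233
[ 0.4839048  -0.10696661  0.27859347] [[ 9.99935045e-01  1.07076432e-02 -3.90543359e-03]
 [ 1.07090216e-02 -9.99942602e-01  3.32183549e-04]
 [-3.90165252e-03 -3.73985345e-04 -9.99992319e-01]] 0.233337832218832 [ 0.50136411  0.35135309 -0.27578045]
```

View pics/w6.png

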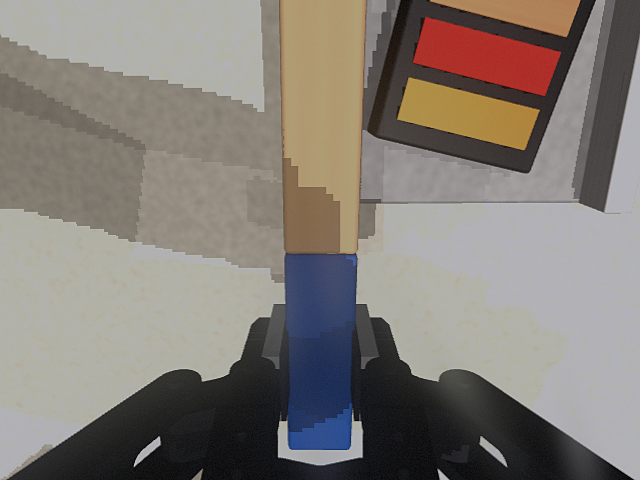

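View pics/t6.png

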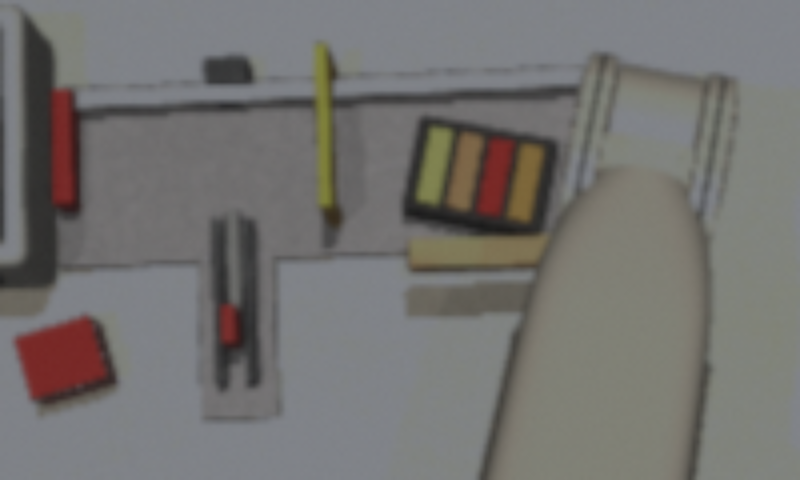

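```bash
python3 -c "
from h import *;import pickle
im=pickle.load(open('w6.pkl','rb'))
cv2.imwrite('pics/w6c.png',cv2.resize(im['color'][0:230,350:640],None,fx=2.6,fy=2.6,interpolation=cv2.INTER_CUBIC)[:,:,::-1])
C=cloud(im)
for p in [(380,200),(500,190),(620,150),(595,150),(480,120),(325,20),(320,200),(320,300),(320,430),(320,100)]: print(p,C[p[1],p[0]].round(4))"
```

```text
(380, 200) [ 0.5162 -0.0785  0.011 ]
(500, 190) [ 0.5825 -0.0718  0.0111]
(620, 150) [ 0.6274 -0.047   0.0352]
(595, 150) [ 0.6271 -0.0488  0.0166]
(480, 120) [ 0.5531 -0.0335  0.0492]
(325, 20) [ 0.4832 -0.0077  0.1285]
(320, 200) [ 0.4826 -0.0537  0.1278]
(320, 300) [ 0.483  -0.0843  0.1289]
(320, 430) [ 0.4837 -0.133   0.1284]
(320, 100) [ 0.4822 -0.0267  0.127 ]
```

View pics/w6c.png

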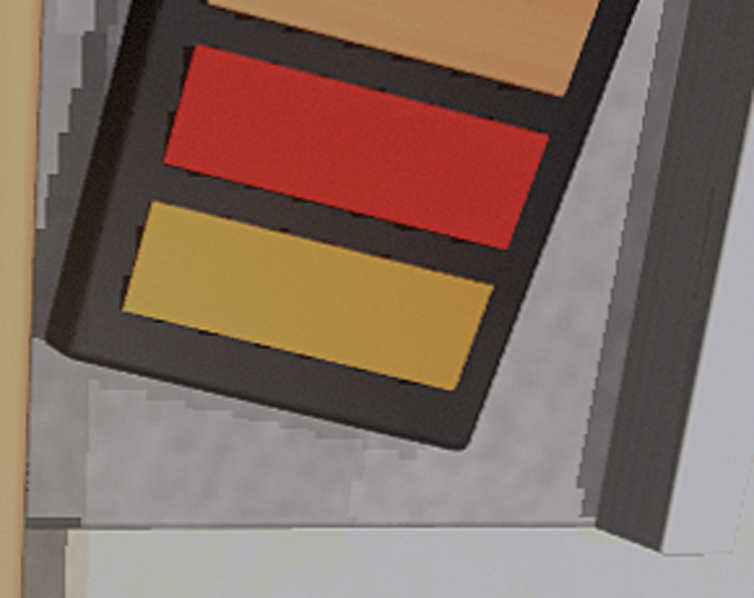

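```bash
python3 - <<'E'
import pickle; from h import *
im=pickle.load(open("w6.pkl","rb"))
f=lambda x,y:(x/2.6+350-.3,y/2.6-.3)
def pr(n,ps,z):
    P=plane(im,[f(*p) for p in ps],z)[:,:2];v=P[-1]-P[0];print(n,P.round(4).tolist(),"ang",np.degrees(np.arctan2(v[1],v[0])).round(2));return P
pr("fence bottom",[(597,522),(668,0)],.01)
pr("fence top",[(663,552),(752,110)],.034)
pr("deck rear edge",[(90,527),(590,524)],.01)
pr("cass rear top edge",[(75,355),(460,448)],.048)
pr("cass left top edge",[(75,355),(158,0)],.048)
pr("stick tip ext",[(25,520),(40,0)],.128)
# top image
im=pickle.load(open("t6.pkl","rb")); g=lambda x,y:(x/4+170-.4,y/4+190-.4)
print("cass corners",plane(im,[g(425,117),g(556,140),g(405,213)],.048).round(4)[:,:2].tolist())
print("tip",plane(im,[g(408,236),g(408,268)],.128).round(4)[:,:2].tolist())
print("stop",plane(im,[g(78,92),g(78,207)],.04).round(4)[:,:2].tolist())
print("bridge",plane(im,[g(316,42),g(327,42),g(333,206),g(319,206)],.105).round(4)[:,:2].tolist())
E
```

```text
fence bottom [[0.6283, -0.0773], [0.6216, 0.0227]] ang 93.82
fence top [[0.6276, -0.0781], [0.6258, 0.0009]] ang 91.29
deck rear edge [[0.5189, -0.08], [0.6268, -0.0778]] ang 1.17
cass rear top edge [[0.5086, -0.0412], [0.578, -0.0564]] ang -12.33
cass left top edge [[0.5086, -0.0412], [0.5187, 0.0137]] ang 79.59
stick tip ext [[0.4937, -0.0534], [0.493, -0.003]] ang 90.79
cass corners [[0.6042, 0.0456], [0.5831, -0.0562], [0.5285, 0.0627]]
tip [[0.4972, 0.0565], [0.4731, 0.057]]
stop [[0.6333, 0.3175], [0.5417, 0.3173]]
bridge [[0.6525, 0.1248], [0.6523, 0.1165], [0.5254, 0.1137], [0.5257, 0.1242]]
```

```bash
python3 - <<'E'
import pickle; from h import *
d=pickle.load(open("d0.pkl","rb")); im=d["top"]
g=cv2.cvtColor(im["color"],cv2.COLOR_RGB2GRAY).astype(float)
g=cv2.GaussianBlur(g,(0,0),0.7)
def edge(cols,r0,r1,z,sign):
    ps=[]
    for u in cols:
        c=np.diff(g[r0(u):r1(u),u])*sign; k=int(np.argmax(c)); 
        if 0<k<len(c)-1:
            a,b,e=c[k-1:k+2]; k+=0.5*(a-e)/(a-2*b+e)
        ps.append((u,r0(u)+k+.5))
    P=plane(im,ps,z)[:,:2]
    k=np.ones(len(P),bool)
    for _ in range(5):
        q=np.polyfit(P[k,1],P[k,0],1); r=P[:,0]-np.polyval(q,P[:,1]); k=abs(r)<max(2*np.std(r[k]),.0006)
    print("yaw",-np.arctan(q[0]),"x at y=-.078,.12,.32:",np.polyval(q,[-.078,.12,.32]).round(4),k.sum(),np.std(r[k]))
print("lane-side top (bright->dark)");edge([u for u in range(192,313) if not 244<u<258],lambda u:207,lambda u:222,.034,-1)
print("far bottom deck low edge");edge(range(242,313),lambda u:245,lambda u:262,.01,1)
print("far top");edge([u for u in range(192,313) if not 244<u<258 and not 215<u<240],lambda u:200,lambda u:214,.034,1)
# bridge top pts, yellow mask
hsv=cv2.cvtColor(im["color"],cv2.COLOR_RGB2HSV)
m=((hsv[...,0]>22)&(hsv[...,0]<36)&(hsv[...,1]>110)); m[:, :243]=0; m[:,262:]=0
b=blobs(m)[0]; r=cv2.minAreaRect(b); print("bridge px",r,plane(im,[r[0]],.105))
m=((hsv[...,0]<8)|(hsv[...,0]>172))&(hsv[...,1]>130); 
for b in blobs(m,15): r=cv2.minAreaRect(b); print(r, plane(im,[r[0]],.07).round(4), plane(im,[r[0]],.04).round(4))
E
```

```text
lane-side top (bright->dark)
yaw 0.018222069784090966 x at y=-.078,.12,.32: [0.6299 0.6263 0.6226] 108 0.0004424152506173101
far bottom deck low edge
yaw 0.04594153969444267 x at y=-.078,.12,.32: [0.5096 0.5005 0.4913] 55 0.005022894400820168
far top
yaw 0.018691667759137068 x at y=-.078,.12,.32: [0.6413 0.6376 0.6339] 70 0.000435926717716417
bridge px ((250.80856323242188, 221.9909210205078), (40.07090377807617, 3.3220927715301514), 88.31531524658203) [[0.58432394 0.11904566 0.105     ]]
((185.02163696289062, 279.0702819824219), (15.292466163635254, 18.96854019165039), 72.89727020263672) [[0.4204 0.3237 0.07  ]] [[0.4239 0.3295 0.04  ]]
((185.5, 227.0), (28.0, 5.0), 90.0) [[0.5814 0.3228 0.07  ]] [[0.5876 0.3286 0.04  ]]
((293.42303466796875, 233.88462829589844), (5.883483409881592, 18.827146530151367), 11.309932708740234) [[ 0.5507 -0.0084  0.07  ]] [[ 0.5564 -0.0079  0.04  ]]
((227.0, 270.5), (4.0, 9.0), 0.0) [[0.443  0.1964 0.07  ]] [[0.4469 0.2002 0.04  ]]
```

```bash

python3 -m inch '[{"fingers":10,"xyz":[0,0,30],"delta_rot":[0,0,-0.006]},{"fingers":10,"xyz":[0,0,30],"delta_rot":[0,0,0]},{"fingers":10,"xyz":[0,0,25],"delta_rot":[0,0,0]},{"fingers":10,"xyz":[0,0,0],"delta_rot":[0,0,0]}]'
python3 -m inch '[{"fingers":10,"xyz":[9,0,0],"delta_rot":[0,0,0]},{"fingers":10,"xyz":[9,0,0],"delta_rot":[0,0,0]},{"fingers":10,"xyz":[9,0,0],"delta_rot":[0,0,0]},{"fingers":10,"xyz":[9,0,0],"delta_rot":[0,0,0]},{"fingers":10,"xyz":[9,0,0],"delta_rot":[0,0,0]}]'
python3 -m inch '[{"fingers":10,"xyz":[4,0,0],"delta_rot":[0,0,0]},{"fingers":10,"xyz":[3,0,0],"delta_rot":[0,0,0]},{"fingers":10,"xyz":[0,0,0],"delta_rot":[0,0,0]},{"fingers":10,"xyz":[0,0,0],"delta_rot":[0,0,0]}]'
python3 -c "
from h import *; import pickle
im=imaging.get_image('wrist');pickle.dump(im,open('w7.pkl','wb'));cv2.imwrite('pics/w7.png',im['color'][:,:,::-1])
im=imaging.get_image('top');pickle.dump(im,open('t7.pkl','wb'));cv2.imwrite('pics/t7.png',cv2.resize(im['color'][190:310,170:370],None,fx=4,fy=4)[:,:,::-1])
s=monitor.read_state();print(s['ee_pos'],s['tcp_rot'],s['width'],s['force'])"
```

```text
time: 7.0
ee_pos: [0.4818, -0.1074, 0.1917]
tcp_rot: [[1.0, 0.015, -0.009], [0.015, -1.0, 0.002], [-0.009, -0.002, -1.0]]
force: [-0.9, 0.7, -1.0]
width: 0.23
time: 7.5
ee_pos: [0.5307, -0.1059, 0.1957]
tcp_rot: [[1.0, 0.018, -0.0], [0.018, -1.0, 0.0], [-0.0, -0.0, -1.0]]
force: [-3.6, 0.5, -0.0]
width: 0.229
time: 7.9
ee_pos: [0.5371, -0.1057, 0.1952]
tcp_rot: [[1.0, 0.017, 0.0], [0.017, -1.0, 0.001], [0.0, -0.001, -1.0]]
force: [-2.4, 0.1, -0.6]
width: 0.234
[ 0.53706125 -0.1057319   0.19519304] [[ 9.99854797e-01  1.70363972e-02  3.82989046e-04]
 [ 1.70362736e-02 -9.99854820e-01  3.23797124e-04]
 [ 3.88449780e-04 -3.17225402e-04 -9.99999874e-01]] 0.23192634218183752 [-1.14859834  0.72438985 -0.46553727]
```

View pics/w7.png

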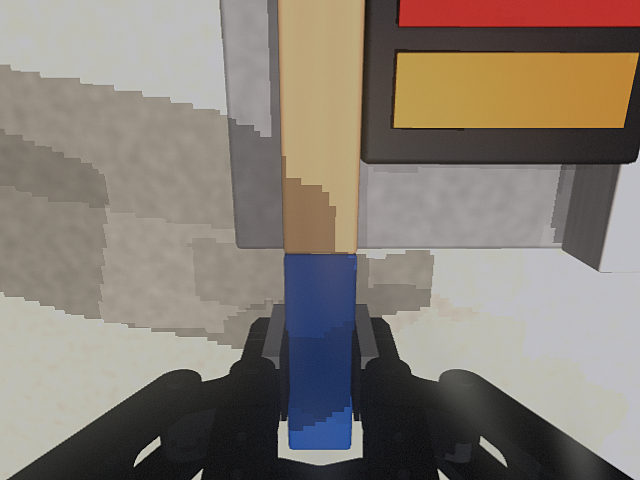

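View pics/t7.png

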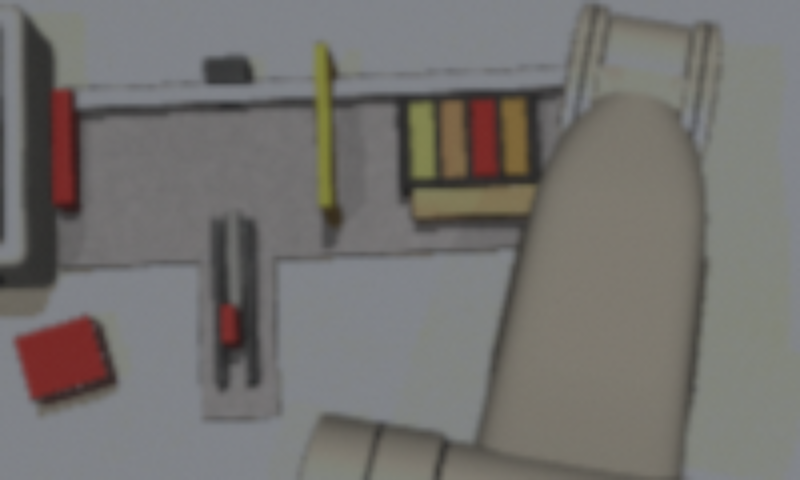

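The stick's side now lies flat along the cassette, close to the fence. Pressing on until the force rises.

```bash

python3 -m inch '[{"fingers":10,"xyz":[2,0,0],"delta_rot":[0,0,0]},{"fingers":10,"xyz":[2,0,0],"delta_rot":[0,0,0]},{"fingers":10,"xyz":[0,0,0],"delta_rot":[0,0,0]}]'
python3 -m inch '[{"fingers":10,"xyz":[2,0,0],"delta_rot":[0,0,0]},{"fingers":10,"xyz":[0,0,0],"delta_rot":[0,0,0]}]'
python3 -m inch '[{"fingers":10,"xyz":[1,0,0],"delta_rot":[0,0,0]},{"fingers":10,"xyz":[0,0,0],"delta_rot":[0,0,0]}]'
python3 -m inch '[{"fingers":10,"xyz":[1,0,0],"delta_rot":[0,0,0]},{"fingers":10,"xyz":[0,0,0],"delta_rot":[0,0,0]}]'
```

```text
time: 8.3
ee_pos: [0.5409, -0.1059, 0.1951]
tcp_rot: [[1.0, 0.017, -0.001], [0.017, -1.0, -0.0], [-0.001, 0.0, -1.0]]
force: [-4.3, -0.6, -0.1]
width: 0.231
time: 8.5
ee_pos: [0.5418, -0.1059, 0.1947]
tcp_rot: [[1.0, 0.017, -0.004], [0.017, -1.0, -0.0], [-0.004, 0.0, -1.0]]
force: [-6.6, -1.5, 2.1]
width: 0.23
time: 8.7
ee_pos: [0.5421, -0.106, 0.1946]
tcp_rot: [[1.0, 0.017, -0.006], [0.017, -1.0, -0.0], [-0.006, 0.0, -1.0]]
force: [-9.1, -1.5, 3.2]
width: 0.238
time: 8.9
ee_pos: [0.5424, -0.1059, 0.1945]
tcp_rot: [[1.0, 0.017, -0.008], [0.017, -1.0, -0.0], [-0.008, 0.0, -1.0]]
force: [-11.2, -1.8, 5.3]
width: 0.234
```

```bash

python3 -m inch '[{"fingers":10,"xyz":[-6,0,0],"delta_rot":[0,0,0]},{"fingers":10,"xyz":[-6,0,0],"delta_rot":[0,0,0]},{"fingers":10,"xyz":[0,0,0],"delta_rot":[0,0,0]}]'
python3 -c "
from h import *; import pickle
im=imaging.get_image('wrist');pickle.dump(im,open('w8.pkl','wb'));cv2.imwrite('pics/w8.png',im['color'][:,:,::-1])
im=imaging.get_image('top');pickle.dump(im,open('t8.pkl','wb'));cv2.imwrite('pics/t8.png',cv2.resize(im['color'][190:310,170:370],None,fx=4,fy=4)[:,:,::-1])
s=monitor.read_state();print(s['ee_pos'],s['tcp_rot'],s['width'],s['force'])"
```

```text
time: 9.2
ee_pos: [0.5332, -0.1061, 0.1956]
tcp_rot: [[1.0, 0.016, 0.002], [0.016, -1.0, -0.0], [0.002, 0.0, -1.0]]
force: [0.5, -0.2, -1.7]
width: 0.231
[ 0.53368992 -0.10609953  0.19565204] [[ 9.99860776e-01  1.65416725e-02  2.19129669e-03]
 [ 1.65423189e-02 -9.99863128e-01 -2.77171793e-04]
 [ 2.18641188e-03  3.13382333e-04 -9.99997561e-01]] 0.23297735168364242 [-0.16016162  0.74091903 -0.6980091 ]
```

View pics/w8.png

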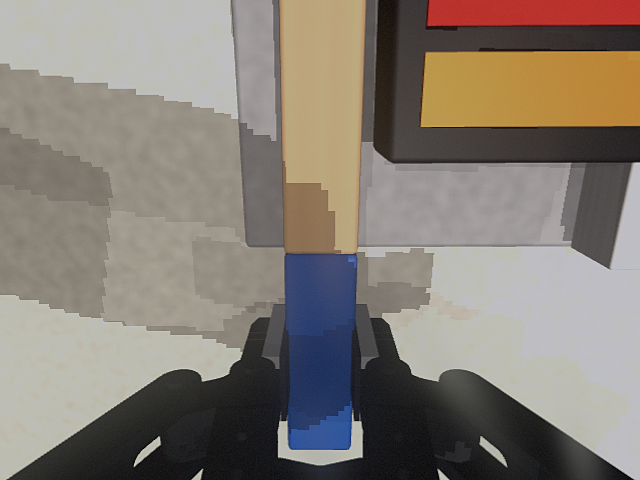

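View pics/t8.png

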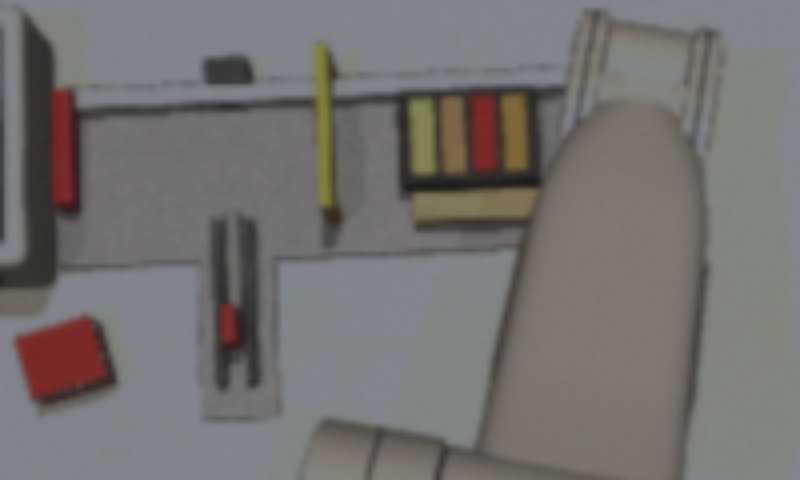

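```bash

python3 - <<'E'
import pickle; from h import *
im=pickle.load(open("w8.pkl","rb"))
print(plane(im,[(400,162),(600,162)],.048)[:,:2].round(4).tolist(), plane(im,[(378,140),(395,0)],.048)[:,:2].round(4).tolist(),plane(im,[(250,246),(570,247),(583,247)],.01)[:,:2].round(4).tolist(),plane(im,[(611,268)],.034)[:,:2].round(4).tolist())
E
python3 -m inch '[{"fingers":10,"xyz":[0,20,0],"delta_rot":[0,0,0]},{"fingers":10,"xyz":[0,40,0],"delta_rot":[0,0,0]},{"fingers":10,"xyz":[0,40,0],"delta_rot":[0,0,0]},{"fingers":10,"xyz":[0,25,0],"delta_rot":[0,0,0]},{"fingers":10,"xyz":[0,0,0],"delta_rot":[0,0,0]}]'
python3 plan.py 0.5895 -0.232 0.1945 0.0185 2
```

```text
[[0.5532, -0.0428], [0.6074, -0.0419]] [[0.547, -0.037], [0.5492, -0.0039]] [[0.5057, -0.0801], [0.6276, -0.0786], [0.6326, -0.0785]] [[0.6275, -0.0778]]
time: 9.8
ee_pos: [0.5359, -0.2345, 0.1956]
tcp_rot: [[1.0, 0.012, 0.003], [0.012, -1.0, -0.002], [0.003, 0.002, -1.0]]
force: [0.5, 0.9, -1.8]
width: 0.234
dist 53.694178606259285 rv [ 0.0023 -0.0029 -0.0063]
[26.8, -0.9, 0.6] [0.0012, -0.0014, -0.0032]
[26.8, -0.8, 0.6] [0.0012, -0.0014, -0.0032]
```

```bash

python3 -m inch '[{"fingers":10,"xyz":[27,0,0],"delta_rot":[0,0,-0.003]},{"fingers":10,"xyz":[27,0,0],"delta_rot":[0,0,0]},{"fingers":10,"xyz":[0,0,0],"delta_rot":[0,0,0]},{"fingers":10,"xyz":[0,0,0],"delta_rot":[0,0,0]}]'
python3 -c "
from h import *; import pickle
im=imaging.get_image('wrist');pickle.dump(im,open('w9.pkl','wb'));cv2.imwrite('pics/w9.png',im['color'][:,:,::-1])
im=imaging.get_image('top');pickle.dump(im,open('t9.pkl','wb'));cv2.imwrite('pics/t9.png',cv2.resize(im['color'][190:310,240:440],None,fx=4,fy=4)[:,:,::-1])
"
python3 plan.py 0.5895 -0.232 0.1945 0.0185 1
```

```text
time: 10.2
ee_pos: [0.5897, -0.2291, 0.1948]
tcp_rot: [[1.0, 0.021, -0.0], [0.021, -1.0, 0.0], [-0.0, -0.0, -1.0]]
force: [-0.5, -0.8, -0.2]
width: 0.233
dist 2.9169646494694064 rv [-0.0006  0.0015  0.002 ]
[0.9, 2.8, 0.3] [-0.0006, 0.0015, 0.002]
```

View pics/w9.png

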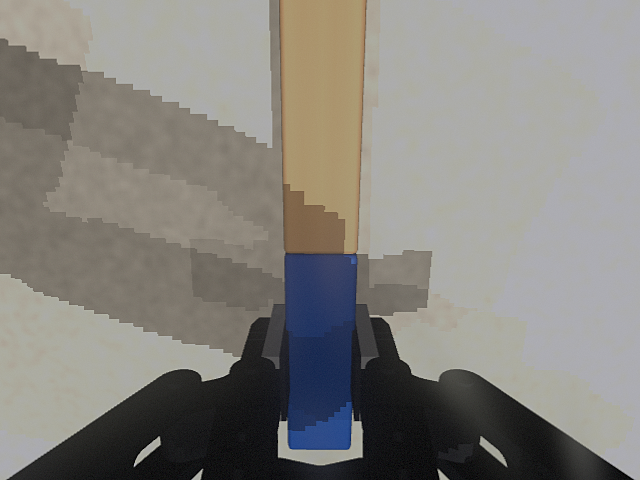

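View pics/t9.png

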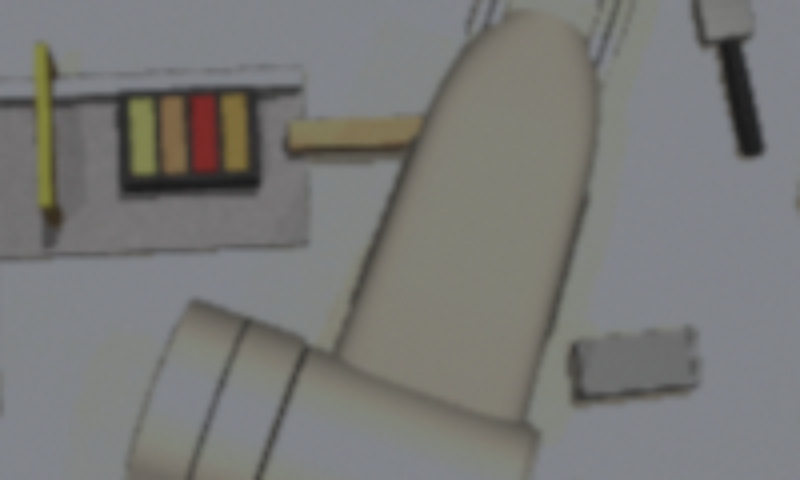

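```bash

python3 -m inch '[{"fingers":10,"xyz":[0,-10,0],"delta_rot":[0,0,0.002]},{"fingers":10,"xyz":[0,-6,0],"delta_rot":[0,0,0]},{"fingers":10,"xyz":[0,-5,0],"delta_rot":[0,0,0]},{"fingers":10,"xyz":[0,-5,0],"delta_rot":[0,0,0]},{"fingers":10,"xyz":[0,-5,0],"delta_rot":[0,0,0]}]'
python3 -m inch '[{"fingers":10,"xyz":[0,-8,0],"delta_rot":[0,0,0]},{"fingers":10,"xyz":[0.1,-8,0],"delta_rot":[0,0,0]},{"fingers":10,"xyz":[0,-8,0],"delta_rot":[0,0,0]},{"fingers":10,"xyz":[0.1,-8,0],"delta_rot":[0,0,0]},{"fingers":10,"xyz":[0,-4,0],"delta_rot":[0,0,0]}]'
python3 -c "
from h import *; import pickle
im=imaging.get_image('top');pickle.dump(im,open('t10.pkl','wb'));cv2.imwrite('pics/t10.png',cv2.resize(im['color'][190:310,200:400],None,fx=4,fy=4)[:,:,::-1])
im=imaging.get_image('scene');cv2.imwrite('pics/s10.png',cv2.resize(im['color'][150:300,280:480],None,fx=4,fy=4)[:,:,::-1])
s=monitor.read_state();print(s['ee_pos'],s['tcp_rot'],s['width'],s['force'])"
```

```text
time: 10.8
ee_pos: [0.5885, -0.1991, 0.1955]
tcp_rot: [[1.0, 0.018, 0.0], [0.018, -1.0, -0.002], [0.0, 0.002, -1.0]]
force: [-0.4, -3.8, -1.8]
width: 0.235
time: 11.3
ee_pos: [0.5881, -0.1619, 0.1951]
tcp_rot: [[1.0, 0.019, -0.0], [0.019, -1.0, 0.0], [-0.0, -0.0, -1.0]]
force: [-1.6, -3.9, -1.2]
width: 0.231
[ 0.58822052 -0.16169219  0.19510701] [[ 9.99817638e-01  1.90968763e-02  1.13995062e-05]
 [ 1.90968249e-02 -9.99816024e-01  1.79728144e-03]
 [ 4.57198703e-05 -1.79673599e-03 -9.99998385e-01]] 0.22944721136677773 [-0.73727018  0.28840399 -0.3311455 ]
```

View pics/t10.png

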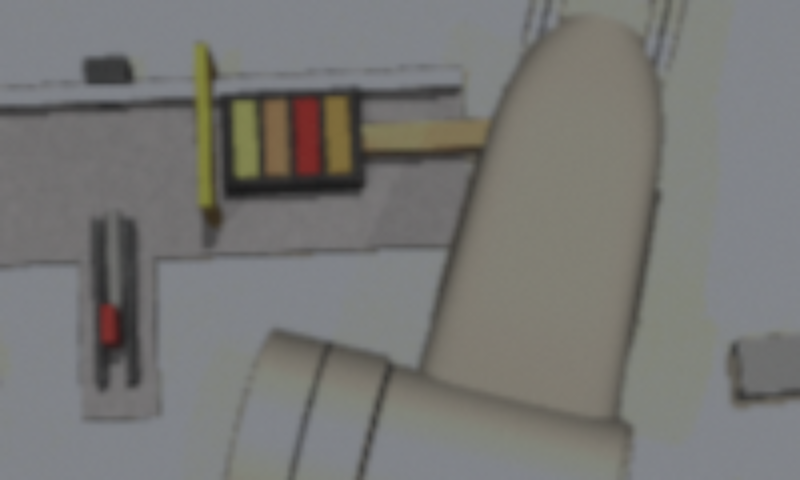

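View pics/s10.png

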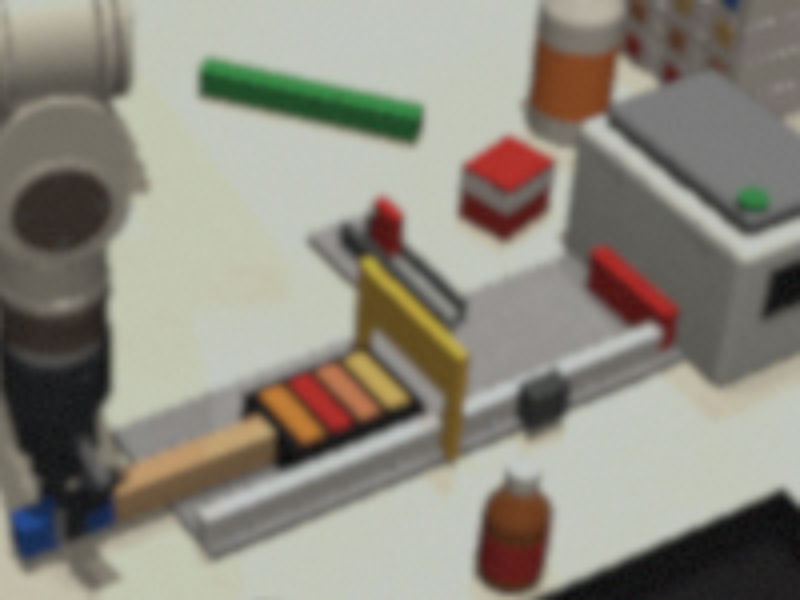

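```bash
cat > cass.py <<'E'
from h import *; import pickle,sys
O=np.array([.587,.120]);a=.0185;Rs=np.array([[np.cos(a),-np.sin(a)],[np.sin(a),np.cos(a)]])
def cass(im,box=(180,340,205,245)):
    u0,u1,v0,v1=box
    hsv=cv2.cvtColor(im["color"],cv2.COLOR_RGB2HSV); C=cloud(im)
    m=np.zeros(hsv.shape[:2],bool); m[v0:v1,u0:u1]=True
    m&=(hsv[...,1]>95)&(hsv[...,2]>60)&(C[...,2]>.042)&(C[...,2]<.060)
    cs=blobs(m,25); P=[]
    for c in cs[:6]:
        M=cv2.moments(c); p=plane(im,[(M["m10"]/M["m00"],M["m01"]/M["m00"])],.048)[0,:2]; s=Rs.T@(p-O)*1000; P.append((*s,cv2.contourArea(c)))
    P=np.array(sorted(P,key=lambda r:r[1])); print(P.round(1).tolist())
    if len(P)>1: q=np.polyfit(P[:,1],P[:,0],1); print("yaw",-np.arctan(q[0]).round(4),"mean",P[:,:2].mean(0).round(1))
if __name__=="__main__":
    for f in sys.argv[1:]: cass(pickle.load(open(f,"rb")))
E
python3 cass.py t8.pkl t9.pkl t10.pkl
```

```text
[[0.7, -132.3, 212.5], [3.6, -95.8, 72.5], [1.1, -72.4, 48.5], [7.0, 208.8, 110.5]]
yaw -0.0167 mean [  3.1 -22.9]
[[1.3, -132.1, 188.0], [2.1, -95.9, 76.0], [2.8, -72.3, 45.5], [5.1, 208.6, 113.0]]
yaw -0.0102 mean [  2.8 -22.9]
[[0.7, -86.6, 193.5], [0.7, -50.9, 76.0], [2.3, -27.2, 56.0], [4.5, 208.5, 114.0]]
yaw -0.0128 mean [ 2.  10.9]
```

```bash

python3 -m inch '[{"fingers":10,"xyz":[0.1,-6,0],"delta_rot":[0,0,0]},{"fingers":10,"xyz":[0,-8,0],"delta_rot":[0,0,0]},{"fingers":10,"xyz":[0.1,-8,0],"delta_rot":[0,0,0]},{"fingers":10,"xyz":[0,-8,0],"delta_rot":[0,0,0]},{"fingers":10,"xyz":[0.1,-6,0],"delta_rot":[0,0,0]}]'
python3 -m inch '[{"fingers":10,"xyz":[0,-8,0],"delta_rot":[0,0,0]},{"fingers":10,"xyz":[0.1,-8,0],"delta_rot":[0,0,0]},{"fingers":10,"xyz":[0,-8,0],"delta_rot":[0,0,0]},{"fingers":10,"xyz":[0.1,-5,0],"delta_rot":[0,0,0]},{"fingers":10,"xyz":[0,-3,0],"delta_rot":[0,0,0]}]'
python3 -c "
from h import *; import pickle
im=imaging.get_image('top');pickle.dump(im,open('t11.pkl','wb'));cv2.imwrite('pics/t11.png',cv2.resize(im['color'][190:310,180:380],None,fx=4,fy=4)[:,:,::-1])
im=imaging.get_image('wrist');cv2.imwrite('pics/w11.png',im['color'][:,:,::-1])
s=monitor.read_state();print(s['ee_pos'],s['tcp_rot'],s['width'],s['force'])"; python3 cass.py t11.pkl
```

```text
time: 11.9
ee_pos: [0.5878, -0.126, 0.1952]
tcp_rot: [[1.0, 0.018, 0.0], [0.018, -1.0, 0.0], [0.0, -0.0, -1.0]]
force: [-1.1, -2.4, -0.5]
width: 0.234
time: 12.4
ee_pos: [0.5873, -0.0943, 0.1952]
tcp_rot: [[1.0, 0.019, -0.0], [0.019, -1.0, -0.0], [-0.0, 0.0, -1.0]]
force: [-2.1, -4.9, -1.3]
width: 0.234
[ 0.58740447 -0.09417963  0.19513764] [[ 9.99825893e-01  1.86594220e-02 -9.44535825e-05]
 [ 1.86595334e-02 -9.99824968e-01  1.36210985e-03]
 [-6.90208676e-05 -1.36363516e-03 -9.99999068e-01]] 0.23164692763527808 [ 0.69123048 -0.38949032 -0.29296621]
[[1.5, -21.5, 187.5], [2.7, 17.9, 56.0], [-0.5, 40.0, 62.0], [5.3, 208.1, 112.5]]
yaw -0.0175 mean [ 2.2 61.1]
```

View pics/t11.png

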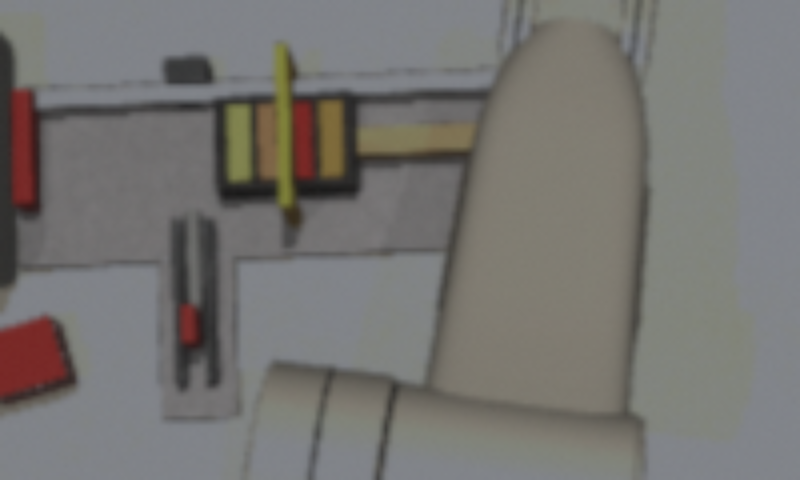

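View pics/w11.png

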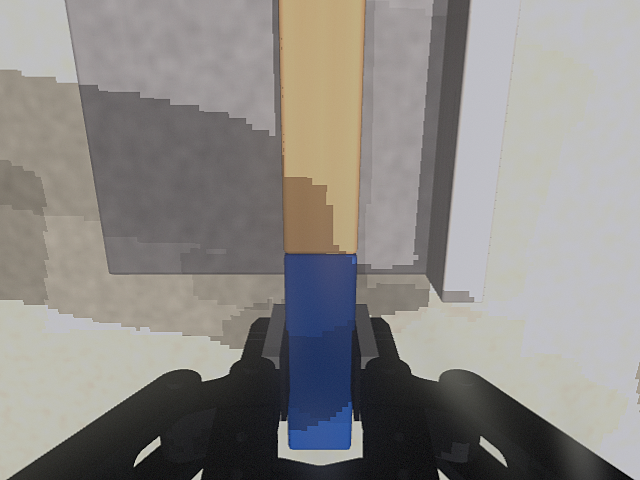

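```bash
python3 -c "
from h import *
im=imaging.get_image('wrist');C=cloud(im);s=monitor.read_state();p=s['ee_pos'];R=s['tcp_rot']
for px in [(365,340),(385,340),(398,360),(405,380),(405,420),(430,400),(455,380),(480,385),(520,420),(560,450),(240,350)]:
    print(px,((C[px[1],px[0]]-p)@R*1000).round(0), C[px[1],px[0]].round(3))
"
```

```text
(365, 340) [ 13. -11. 144.] [ 0.6   -0.083  0.051]
(385, 340) [ 20.  -6. 151.] [ 0.607 -0.087  0.044]
(398, 360) [ 20. -12. 132.] [ 0.608 -0.082  0.063]
(405, 380) [ 21. -11. 124.] [ 0.608 -0.083  0.071]
(405, 420) [ 16. -17. 102.] [ 0.603 -0.076  0.093]
(430, 400) [ 27.  -6. 122.] [ 0.614 -0.087  0.073]
(455, 380) [ 32. -13. 121.] [ 0.62  -0.08   0.074]
(480, 385) [ 39. -11. 122.] [ 0.627 -0.083  0.073]
(520, 420) [ 43. -12. 108.] [ 0.63  -0.082  0.087]
(560, 450) [ 47. -12. 100.] [ 0.635 -0.082  0.095]
(240, 350) [-36.  24. 195.] [ 0.552 -0.119  0.   ]
```

```bash

python3 -m inch '[{"fingers":10,"xyz":[0.1,-6,0],"delta_rot":[0,0,0]},{"fingers":10,"xyz":[0,-9,0],"delta_rot":[0,0,0]},{"fingers":10,"xyz":[0.1,-9,0],"delta_rot":[0,0,0]},{"fingers":10,"xyz":[0,-9,0],"delta_rot":[0,0,0]},{"fingers":10,"xyz":[0.1,-7,0],"delta_rot":[0,0,0]}]'
python3 -m inch '[{"fingers":10,"xyz":[0,-9,0],"delta_rot":[0,0,0]},{"fingers":10,"xyz":[0.1,-9,0],"delta_rot":[0,0,0]},{"fingers":10,"xyz":[0,-9,0],"delta_rot":[0,0,0]},{"fingers":10,"xyz":[0.1,-7,0],"delta_rot":[0,0,0]},{"fingers":10,"xyz":[0,-4,0],"delta_rot":[0,0,0]}]'
python3 -c "
from h import *; import pickle
im=imaging.get_image('top');pickle.dump(im,open('t12.pkl','wb'));cv2.imwrite('pics/t12.png',cv2.resize(im['color'][190:310,170:370],None,fx=4,fy=4)[:,:,::-1])
s=monitor.read_state();print(s['ee_pos'],s['tcp_rot'],s['width'],s['force'])"; python3 cass.py t12.pkl
```

```text
time: 13.05
ee_pos: [0.587, -0.0539, 0.1952]
tcp_rot: [[1.0, 0.019, 0.0], [0.019, -1.0, 0.0], [0.0, -0.0, -1.0]]
force: [-0.4, -3.6, -1.1]
width: 0.234
time: 13.55
ee_pos: [0.5864, -0.0161, 0.1952]
tcp_rot: [[1.0, 0.019, -0.0], [0.019, -1.0, 0.0], [-0.0, -0.0, -1.0]]
force: [-0.0, -3.4, -0.9]
width: 0.234
[ 0.5864531  -0.01568593  0.19514048] [[ 9.99815846e-01  1.91892148e-02 -2.18015287e-04]
 [ 1.91894058e-02 -9.99815451e-01  9.10852536e-04]
 [-2.00496508e-04 -9.14868383e-04 -9.99999561e-01]] 0.23940353290806773 [-1.20259653  0.42092499 -0.84852661]
[[1.1, 58.9, 204.0], [0.3, 94.6, 86.5], [0.9, 118.1, 69.0], [5.5, 208.3, 114.5]]
yaw -0.0337 mean [  2. 120.]
```

View pics/t12.png

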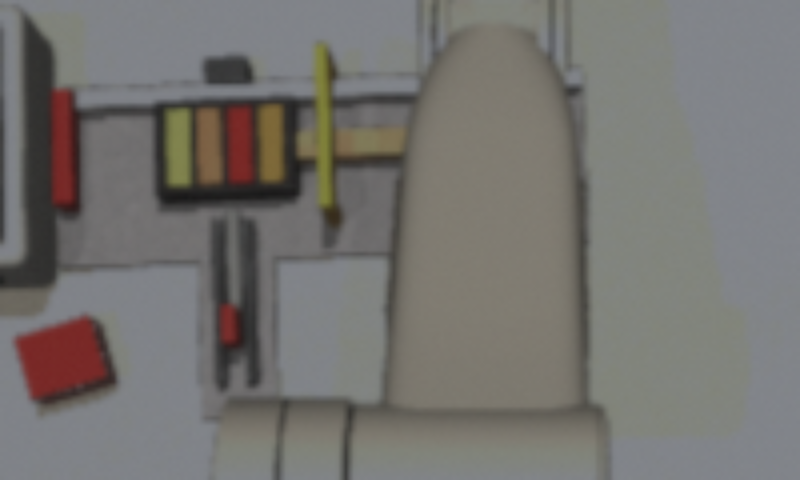

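```bash

python3 -m inch '[{"fingers":10,"xyz":[0.1,-6,0],"delta_rot":[0,0,0]},{"fingers":10,"xyz":[0,-8,0],"delta_rot":[0,0,0]},{"fingers":10,"xyz":[0.1,-8,0],"delta_rot":[0,0,0]},{"fingers":10,"xyz":[0,-8,0],"delta_rot":[0,0,0]},{"fingers":10,"xyz":[0.1,-8,0],"delta_rot":[0,0,0]}]'
python3 -m inch '[{"fingers":10,"xyz":[0,-6,0],"delta_rot":[0,0,0]},{"fingers":10,"xyz":[0.1,-5,0],"delta_rot":[0,0,0]},{"fingers":10,"xyz":[0,-3,0],"delta_rot":[0,0,0]},{"fingers":10,"xyz":[0,-3,0],"delta_rot":[0,0,0]}]'
python3 -m inch '[{"fingers":10,"xyz":[0,-2,0],"delta_rot":[0,0,0]},{"fingers":10,"xyz":[0,-2,0],"delta_rot":[0,0,0]}]'
python3 -m inch '[{"fingers":10,"xyz":[0,-2,0],"delta_rot":[0,0,0]},{"fingers":10,"xyz":[0,0,0],"delta_rot":[0,0,0]}]'
```

```text
time: 14.1
ee_pos: [0.586, 0.0217, 0.1951]
tcp_rot: [[1.0, 0.018, -0.0], [0.018, -1.0, -0.0], [-0.0, 0.0, -1.0]]
force: [-2.2, -3.7, -0.9]
width: 0.226
time: 14.5
ee_pos: [0.5858, 0.0382, 0.1951]
tcp_rot: [[1.0, 0.018, -0.001], [0.018, -1.0, -0.0], [-0.001, 0.0, -1.0]]
force: [-2.0, -4.3, -0.4]
width: 0.238
time: 14.7
ee_pos: [0.5857, 0.042, 0.1951]
tcp_rot: [[1.0, 0.018, -0.001], [0.018, -1.0, -0.0], [-0.001, 0.0, -1.0]]
force: [-1.7, -5.2, -0.9]
width: 0.237
time: 14.9
ee_pos: [0.5857, 0.0443, 0.1951]
tcp_rot: [[1.0, 0.018, -0.0], [0.018, -1.0, 0.0], [-0.0, -0.0, -1.0]]
force: [-1.3, -4.0, -0.7]
width: 0.236
```

```bash

python3 -m inch '[{"fingers":10,"xyz":[0,-1,0],"delta_rot":[0,0,0]},{"fingers":10,"xyz":[0,0,0],"delta_rot":[0,0,0]}]'
python3 -m inch '[{"fingers":10,"xyz":[0,-1,0],"delta_rot":[0,0,0]},{"fingers":10,"xyz":[0,0,0],"delta_rot":[0,0,0]}]'
python3 -m inch '[{"fingers":10,"xyz":[0,-1,0],"delta_rot":[0,0,0]},{"fingers":10,"xyz":[0,0,0],"delta_rot":[0,0,0]}]'
python3 -m inch '[{"fingers":10,"xyz":[0,-1,0],"delta_rot":[0,0,0]},{"fingers":10,"xyz":[0,0,0],"delta_rot":[0,0,0]}]'
python3 -c "
from h import *; import pickle
im=imaging.get_image('top');pickle.dump(im,open('t13.pkl','wb'));cv2.imwrite('pics/t13.png',cv2.resize(im['color'][190:310,170:370],None,fx=4,fy=4)[:,:,::-1])
im=imaging.get_image('scene');cv2.imwrite('pics/s13.png',cv2.resize(im['color'][150:300,280:480],None,fx=4,fy=4)[:,:,::-1])
"; python3 cass.py t13.pkl
```

```text
time: 15.1
ee_pos: [0.5858, 0.045, 0.1952]
tcp_rot: [[1.0, 0.018, -0.0], [0.018, -1.0, 0.0], [-0.0, -0.0, -1.0]]
force: [-2.4, -3.7, -0.4]
width: 0.233
time: 15.3
ee_pos: [0.5857, 0.046, 0.1952]
tcp_rot: [[1.0, 0.018, -0.0], [0.018, -1.0, 0.0], [-0.0, -0.0, -1.0]]
force: [-2.1, -4.4, -0.4]
width: 0.232
time: 15.5
ee_pos: [0.5857, 0.0471, 0.1952]
tcp_rot: [[1.0, 0.018, -0.0], [0.018, -1.0, 0.0], [-0.0, -0.0, -1.0]]
force: [-1.7, -4.3, -0.3]
width: 0.236
time: 15.7
ee_pos: [0.5857, 0.0475, 0.1952]
tcp_rot: [[1.0, 0.018, -0.0], [0.018, -1.0, -0.002], [-0.0, 0.002, -1.0]]
force: [-1.7, -5.4, -0.6]
width: 0.234
[[-0.1, 121.7, 216.0], [2.3, 157.5, 75.5], [-0.6, 182.1, 70.0], [4.2, 208.2, 122.0]]
yaw -0.0347 mean [  1.4 167.4]
```

View pics/t13.png

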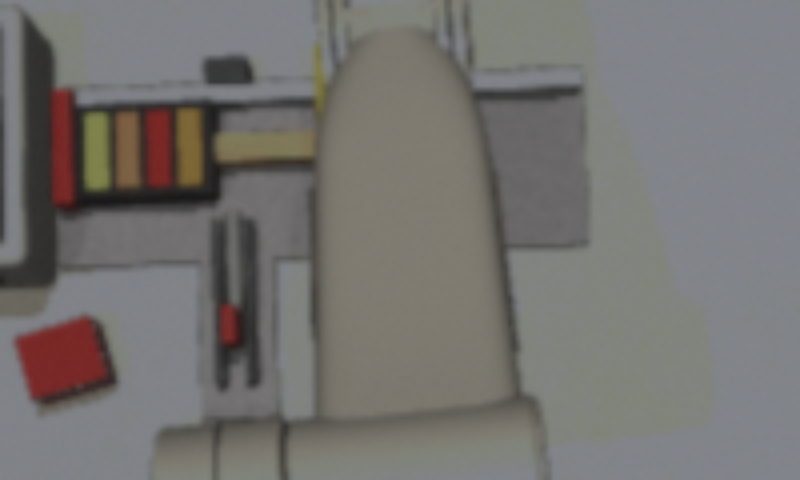

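View pics/s13.png

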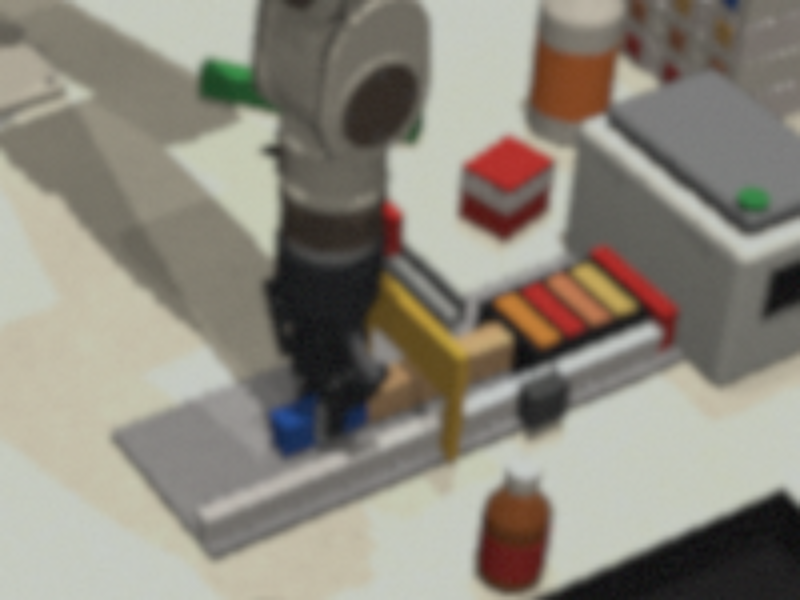

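```bash

python3 -m inch '[{"fingers":10,"xyz":[0,-1,0],"delta_rot":[0,0,0]},{"fingers":10,"xyz":[0,0,0],"delta_rot":[0,0,0]}]'
python3 -m inch '[{"fingers":10,"xyz":[0,-1,0],"delta_rot":[0,0,0]},{"fingers":10,"xyz":[0,0,0],"delta_rot":[0,0,0]}]'
python3 -m inch '[{"fingers":10,"xyz":[0,-1,0],"delta_rot":[0,0,0]},{"fingers":10,"xyz":[0,0,0],"delta_rot":[0,0,0]}]'

```

```text
time: 16.0
ee_pos: [0.5857, 0.0479, 0.1953]
tcp_rot: [[1.0, 0.017, -0.0], [0.017, -1.0, -0.004], [-0.0, 0.004, -1.0]]
force: [-1.8, -9.0, 0.2]
width: 0.231
time: 16.2
ee_pos: [0.5857, 0.0481, 0.1953]
tcp_rot: [[1.0, 0.016, -0.0], [0.016, -1.0, -0.005], [-0.0, 0.005, -1.0]]
force: [-2.2, -11.3, 0.8]
width: 0.235
time: 16.4
ee_pos: [0.5856, 0.0485, 0.1954]
tcp_rot: [[1.0, 0.016, -0.0], [0.016, -1.0, -0.007], [-0.0, 0.007, -1.0]]
force: [-2.8, -14.6, 0.9]
width: 0.23
```

```bash

python3 -m inch '[{"fingers":10,"xyz":[0,4,0],"delta_rot":[0,0,0]},{"fingers":10,"xyz":[0,12,0],"delta_rot":[0,0,0]},{"fingers":10,"xyz":[0,25,0],"delta_rot":[0,0,0]},{"fingers":10,"xyz":[0,30,0],"delta_rot":[0,0,0]},{"fingers":10,"xyz":[0,30,0],"delta_rot":[0,0,0]}]'
python3 -m inch '[{"fingers":10,"xyz":[0,30,0],"delta_rot":[0,0,0]},{"fingers":10,"xyz":[0,15,-10],"delta_rot":[0,0,0]},{"fingers":10,"xyz":[0,10,-25],"delta_rot":[0,0,0]},{"fingers":10,"xyz":[0,0,-20],"delta_rot":[0,0,0]},{"fingers":10,"xyz":[0,0,0],"delta_rot":[0,0,0]}]'
python3 -c "
from h import *; import pickle
im=imaging.get_image('top');pickle.dump(im,open('t14.pkl','wb'));cv2.imwrite('pics/t14.png',cv2.resize(im['color'][190:310,170:370],None,fx=4,fy=4)[:,:,::-1])
im=imaging.get_image('scene');cv2.imwrite('pics/s14.png',cv2.resize(im['color'][150:300,280:480],None,fx=4,fy=4)[:,:,::-1])
"; python3 cass.py t14.pkl; python3 plan.py 0.40 -0.16 0.235 0.0185 5
```

```text
time: 16.9
ee_pos: [0.5882, -0.0504, 0.1956]
tcp_rot: [[1.0, 0.019, 0.002], [0.019, -1.0, 0.002], [0.002, -0.002, -1.0]]
force: [0.6, 0.4, -1.2]
width: 0.233
time: 17.4
ee_pos: [0.5904, -0.1053, 0.2544]
tcp_rot: [[1.0, 0.018, 0.009], [0.018, -1.0, -0.0], [0.009, 0.0, -1.0]]
force: [1.7, -0.1, -1.4]
width: 0.231
[[0.8, 122.3, 207.5], [-0.7, 157.6, 82.0], [-0.1, 182.7, 79.0], [5.3, 208.1, 126.5]]
yaw -0.0454 mean [  1.3 167.7]
dist 197.51672433553622 rv [-0.0004 -0.0022  0.    ]
[-38.0, 10.4, 3.1] [-0.0001, -0.0004, 0.0]
[-38.0, 10.4, 3.1] [-0.0001, -0.0004, 0.0]
[-38.0, 10.4, 3.1] [-0.0001, -0.0004, 0.0]
[-38.0, 10.4, 3.1] [-0.0001, -0.0004, 0.0]
[-38.0, 10.4, 3.1] [-0.0001, -0.0004, 0.0]
```

View pics/t14.png

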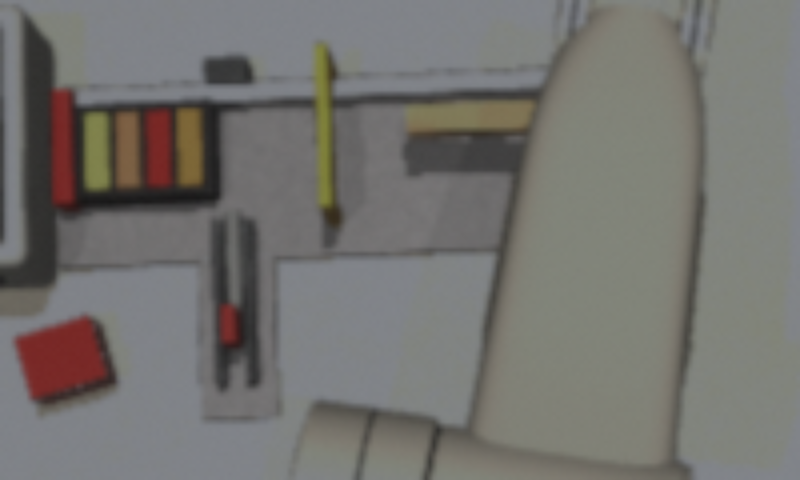

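View pics/s14.png

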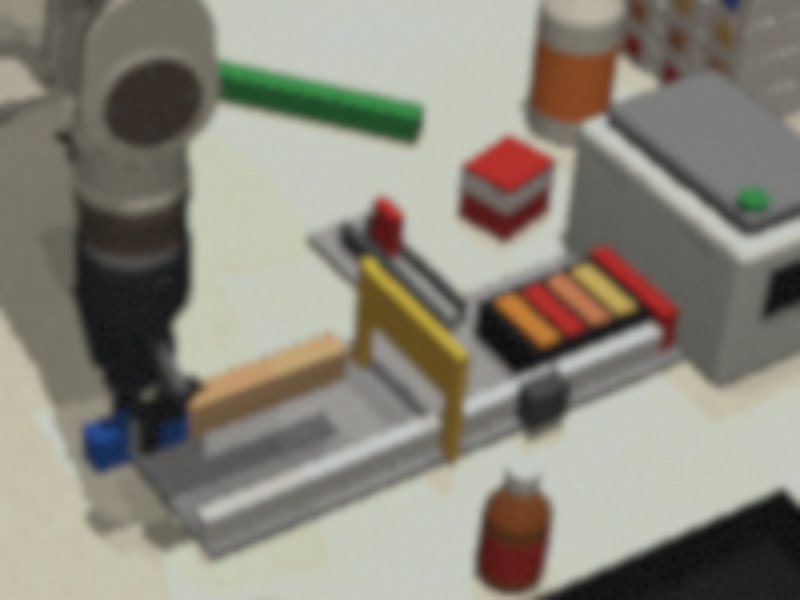

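The cassette is seated against the red stop and flat on the fence, and the stick is clear of the bridge. Next I lay the stick on the bare counter.

```bash

python3 -m inch '[{"fingers":10,"xyz":[-38,10,0],"delta_rot":[0,0,0]},{"fingers":10,"xyz":[-38,10,0],"delta_rot":[0,0,0]},{"fingers":10,"xyz":[-38,10,0],"delta_rot":[0,0,0]},{"fingers":10,"xyz":[-38,10,5],"delta_rot":[0,0,0]},{"fingers":10,"xyz":[-38,10,10],"delta_rot":[0,0,0]}]'
python3 -m inch '[{"fingers":10,"xyz":[0,0,20],"delta_rot":[0,0,0]},{"fingers":10,"xyz":[0,0,15],"delta_rot":[0,0,0]},{"fingers":10,"xyz":[0,0,0],"delta_rot":[0,0,0]},{"fingers":10,"xyz":[0,0,0],"delta_rot":[0,0,0]}]'
python3 plan.py 0.40 -0.16 0.18 0.0185 1
```

```text
time: 18.0
ee_pos: [0.3979, -0.1579, 0.2345]
tcp_rot: [[1.0, 0.019, 0.0], [0.019, -1.0, 0.0], [0.0, -0.0, -1.0]]
force: [0.5, -0.1, -1.2]
width: 0.234
time: 18.4
ee_pos: [0.3992, -0.1578, 0.1996]
tcp_rot: [[1.0, 0.019, -0.002], [0.019, -1.0, 0.001], [-0.002, -0.001, -1.0]]
force: [0.7, 0.7, -1.1]
width: 0.234
dist 19.769902511013356 rv [-0.0011  0.0018  0.0003]
[0.8, 2.2, 19.6] [-0.0011, 0.0018, 0.0003]
```

```bash

python3 -m inch '[{"fingers":10,"xyz":[0,0,10],"delta_rot":[0,0,0]},{"fingers":10,"xyz":[0,0,6],"delta_rot":[0,0,0]},{"fingers":10,"xyz":[0,0,2],"delta_rot":[0,0,0]},{"fingers":10,"xyz":[0,0,1],"delta_rot":[0,0,0]},{"fingers":10,"xyz":[0,0,0],"delta_rot":[0,0,0]}]'
python3 -m inch '[{"fingers":10,"xyz":[0,0,0.5],"delta_rot":[0,0,0]},{"fingers":10,"xyz":[0,0,0],"delta_rot":[0,0,0]}]'
```

```text
time: 18.9
ee_pos: [0.3995, -0.1583, 0.1811]
tcp_rot: [[1.0, 0.018, -0.0], [0.018, -1.0, 0.0], [-0.0, -0.0, -1.0]]
force: [-0.7, 0.1, -0.2]
width: 0.234
time: 19.1
ee_pos: [0.3995, -0.1584, 0.1809]
tcp_rot: [[1.0, 0.018, 0.0], [0.018, -1.0, -0.0], [0.0, 0.0, -1.0]]
force: [-0.4, 0.1, -1.3]
width: 0.231
```

```bash

python3 -m inch '[{"fingers":60,"xyz":[0,0,0],"delta_rot":[0,0,0]},{"fingers":60,"xyz":[0,0,0],"delta_rot":[0,0,0]},{"fingers":60,"xyz":[0,0,0],"delta_rot":[0,0,0]},{"fingers":60,"xyz":[0,0,-10],"delta_rot":[0,0,0]},{"fingers":60,"xyz":[0,0,-40],"delta_rot":[0,0,0]}]'
python3 -m inch '[{"fingers":60,"xyz":[0,0,-40],"delta_rot":[0,0,0]},{"fingers":60,"xyz":[0,0,-30],"delta_rot":[0,0,0]},{"fingers":0,"xyz":[0,-20,0],"delta_rot":[0,0,0]}]' 40
python3 -c "
from h import *; import pickle
im=imaging.get_image('wrist');pickle.dump(im,open('w15.pkl','wb'));cv2.imwrite('pics/w15.png',im['color'][:,:,::-1])
C=cloud(im);print([C[v,u].round(3).tolist() for u,v in [(318,60),(318,200),(318,300)]])
"; python3 plan.py 0.395 0.197 0.30 0.0185 7
```

```text
time: 19.6
ee_pos: [0.3975, -0.1576, 0.2287]
tcp_rot: [[1.0, 0.018, -0.008], [0.018, -1.0, 0.003], [-0.008, -0.003, -1.0]]
force: [0.5, -0.6, 0.2]
width: 0.701
time: 19.9
ee_pos: [0.4012, -0.1399, 0.3061]
tcp_rot: [[1.0, 0.015, 0.01], [0.015, -1.0, -0.004], [0.01, 0.004, -1.0]]
force: [0.2, 0.8, -0.2]
width: 0.548
[[0.401, -0.041, 0.03], [0.402, -0.116, 0.03], [0.403, -0.18, 0.031]]
dist 334.03816361876846 rv [-0.0001 -0.0059 -0.0005]
[0.2, -47.7, 0.6] [-0.0, -0.0008, -0.0001]
[0.2, -47.7, 0.6] [-0.0, -0.0008, -0.0001]
[0.2, -47.7, 0.6] [-0.0, -0.0008, -0.0001]
[0.2, -47.7, 0.6] [-0.0, -0.0008, -0.0001]
[0.2, -47.7, 0.6] [-0.0, -0.0008, -0.0001]
[0.2, -47.7, 0.6] [-0.0, -0.0008, -0.0001]
[0.2, -47.7, 0.6] [-0.0, -0.0008, -0.0001]
```

View pics/w15.png

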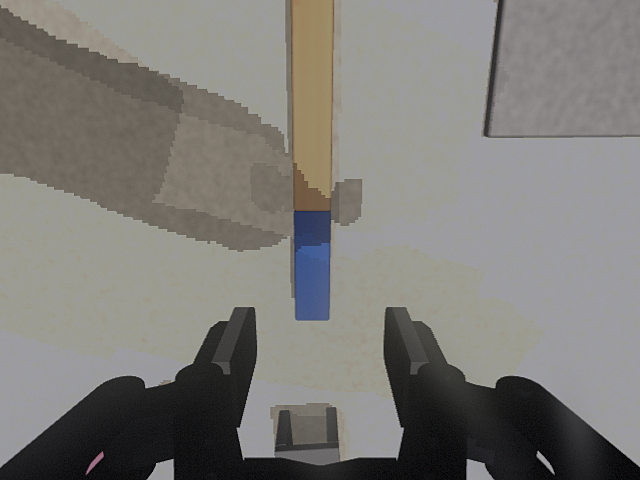

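The stick lies flat on the bare counter, its top at z = 30 mm along the whole length (wood 290–335, handle 210–320 in rows). Next is the bolt tab.

```bash

python3 -m inch '[{"fingers":0,"xyz":[0,-47,0],"delta_rot":[0,0,0]},{"fingers":0,"xyz":[0,-47,0],"delta_rot":[0,0,0]},{"fingers":0,"xyz":[0,-47,0],"delta_rot":[0,0,0]},{"fingers":0,"xyz":[0,-47,0],"delta_rot":[0,0,0]},{"fingers":0,"xyz":[0,-47,0],"delta_rot":[0,0,0]}]'
python3 -m inch '[{"fingers":0,"xyz":[0,-47,0],"delta_rot":[0,0,0]},{"fingers":0,"xyz":[0,-47,0],"delta_rot":[0,0,0]},{"fingers":0,"xyz":[0,0,0],"delta_rot":[0,0,0]},{"fingers":0,"xyz":[0,0,0],"delta_rot":[0,0,0]}]'
python3 -c "
from h import *; import pickle
im=imaging.get_image('wrist');pickle.dump(im,open('w16.pkl','wb'));cv2.imwrite('pics/w16.png',im['color'][:,:,::-1])
hsv=cv2.cvtColor(im['color'],cv2.COLOR_RGB2HSV);C=cloud(im)
m=((hsv[...,0]<8)|(hsv[...,0]>172))&(hsv[...,1]>130)&(C[...,2]>.064)&(C[...,2]<.08)
for c in blobs(m,100):
  r=cv2.boundingRect(c);M=C[m];print(r,plane(im,cv2.boxPoints(cv2.minAreaRect(c)),.07).round(4)[:,:2].tolist())
"; python3 plan.py 0.395 0.197 0.30 0.0185 1
```

```text
time: 20.45
ee_pos: [0.3943, 0.0982, 0.3012]
tcp_rot: [[1.0, 0.018, 0.0], [0.018, -1.0, -0.0], [0.0, 0.0, -1.0]]
force: [1.2, -0.6, -0.2]
width: -0.0
time: 20.85
ee_pos: [0.3926, 0.1914, 0.3006]
tcp_rot: [[1.0, 0.021, -0.001], [0.021, -1.0, -0.001], [-0.001, 0.001, -1.0]]
force: [0.4, -0.4, 0.1]
width: 0.003
(390, 242, 59, 26) [[0.4258, 0.2056], [0.4543, 0.2062], [0.4557, 0.1931], [0.4268, 0.1925]]
dist 7.008037386128494 rv [0.001  0.0009 0.0005]
[2.4, -6.6, 0.6] [0.001, 0.0009, 0.0005]
```

View pics/w16.png

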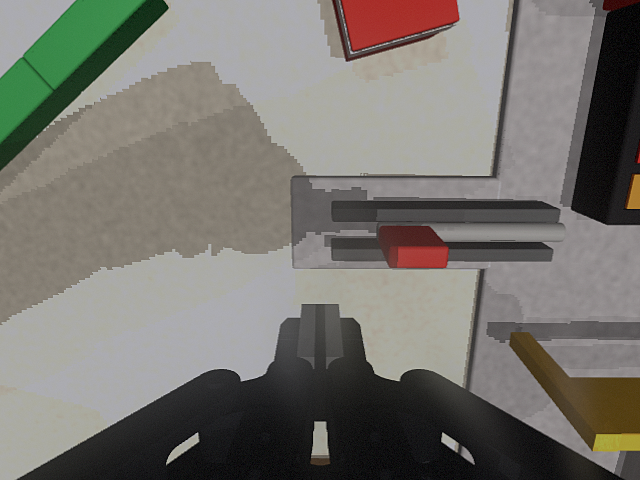

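```bash

python3 -m inch '[{"fingers":0,"xyz":[-2,-7,25],"delta_rot":[0,0,0]},{"fingers":0,"xyz":[0,0,30],"delta_rot":[0,0,0]},{"fingers":0,"xyz":[0,0,28],"delta_rot":[0,0,0]},{"fingers":0,"xyz":[0,0,0],"delta_rot":[0,0,0]}]'
python3 -m inch '[{"fingers":0,"xyz":[6,0,0],"delta_rot":[0,0,0]},{"fingers":0,"xyz":[5,0,0],"delta_rot":[0,0,0]},{"fingers":0,"xyz":[5,0,0],"delta_rot":[0,0,0]},{"fingers":0,"xyz":[5,0,0],"delta_rot":[0,0,0]},{"fingers":0,"xyz":[5,0,0],"delta_rot":[0,0,0]}]'
python3 -c "
from h import *; import pickle
im=imaging.get_image('wrist');cv2.imwrite('pics/w17.png',im['color'][:,:,::-1])
im=imaging.get_image('scene');cv2.imwrite('pics/s17.png',cv2.resize(im['color'][150:300,280:480],None,fx=4,fy=4)[:,:,::-1])"
```

```text
time: 21.3
ee_pos: [0.3893, 0.1948, 0.2148]
tcp_rot: [[1.0, 0.015, -0.007], [0.015, -1.0, -0.004], [-0.007, 0.004, -1.0]]
force: [0.3, -0.6, -0.4]
width: 0.003
time: 21.8
ee_pos: [0.4174, 0.1981, 0.2183]
tcp_rot: [[1.0, 0.018, -0.0], [0.018, -1.0, 0.001], [-0.0, -0.001, -1.0]]
force: [-2.4, 0.5, 0.8]
width: -0.001
```

View pics/w17.png

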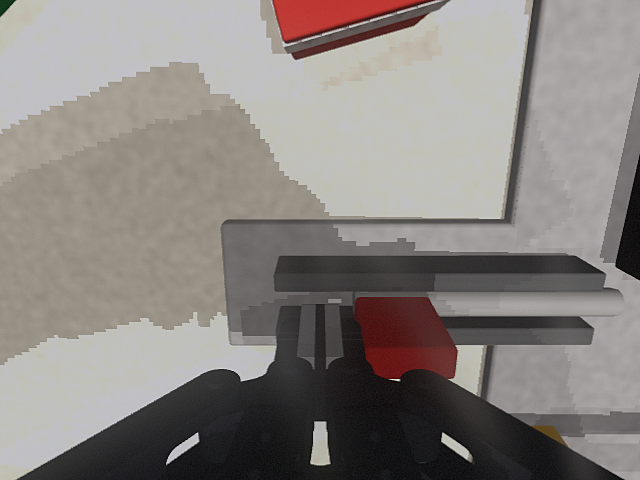

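View pics/s17.png

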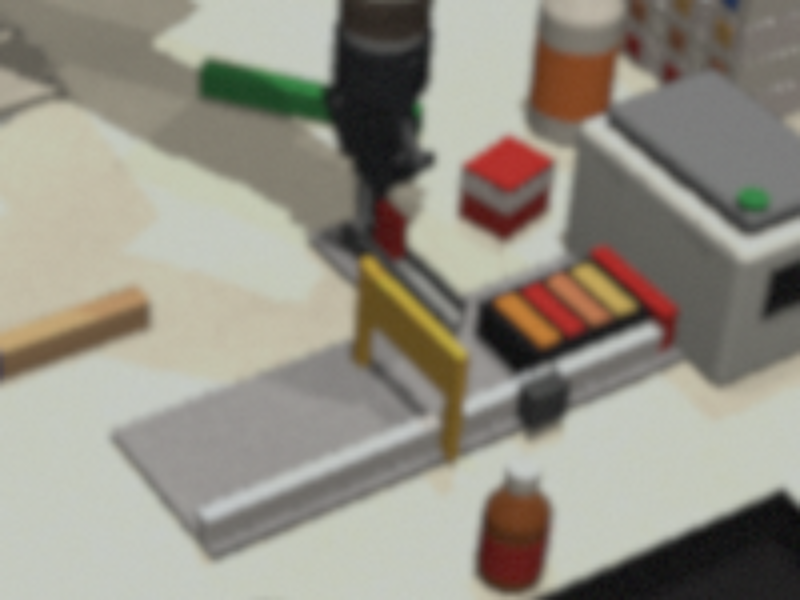

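```bash

python3 -m inch '[{"fingers":0,"xyz":[7,0,0],"delta_rot":[0,0,0]},{"fingers":0,"xyz":[7,0,0],"delta_rot":[0,0,0]},{"fingers":0,"xyz":[7,0,0],"delta_rot":[0,0,0]},{"fingers":0,"xyz":[7,0,0],"delta_rot":[0,0,0]},{"fingers":0,"xyz":[7,0,0],"delta_rot":[0,0,0]}]'
python3 -m inch '[{"fingers":0,"xyz":[7,0,0],"delta_rot":[0,0,0]},{"fingers":0,"xyz":[7,0,0],"delta_rot":[0,0,0]},{"fingers":0,"xyz":[5,0,0],"delta_rot":[0,0,0]},{"fingers":0,"xyz":[3,0,0],"delta_rot":[0,0,0]},{"fingers":0,"xyz":[2,0,0],"delta_rot":[0,0,0]}]'
python3 -m inch '[{"fingers":0,"xyz":[2,0,0],"delta_rot":[0,0,0]},{"fingers":0,"xyz":[2,0,0],"delta_rot":[0,0,0]}]'
python3 -m inch '[{"fingers":0,"xyz":[2,0,0],"delta_rot":[0,0,0]},{"fingers":0,"xyz":[2,0,0],"delta_rot":[0,0,0]}]'
python3 -c "
from h import *; import pickle
im=imaging.get_image('wrist');cv2.imwrite('pics/w18.png',im['color'][:,:,::-1])
im=imaging.get_image('scene');cv2.imwrite('pics/s18.png',cv2.resize(im['color'][150:300,280:480],None,fx=4,fy=4)[:,:,::-1])"
```

```text
time: 22.4
ee_pos: [0.4526, 0.1987, 0.2176]
tcp_rot: [[1.0, 0.018, -0.0], [0.018, -1.0, -0.0], [-0.0, 0.0, -1.0]]
force: [-3.0, 0.0, 2.1]
width: -0.0
time: 22.9
ee_pos: [0.4763, 0.1991, 0.2176]
tcp_rot: [[1.0, 0.018, -0.0], [0.018, -1.0, -0.0], [-0.0, 0.0, -1.0]]
force: [-1.9, 0.2, 1.1]
width: -0.003
time: 23.1
ee_pos: [0.48, 0.1992, 0.2177]
tcp_rot: [[1.0, 0.018, -0.0], [0.018, -1.0, -0.0], [-0.0, 0.0, -1.0]]
force: [-2.0, 0.3, 0.7]
width: 0.003
time: 23.3
ee_pos: [0.484, 0.1992, 0.2177]
tcp_rot: [[1.0, 0.018, -0.0], [0.018, -1.0, -0.0], [-0.0, 0.0, -1.0]]
force: [-2.2, -0.4, -0.4]
width: 0.0
```

View pics/w18.png

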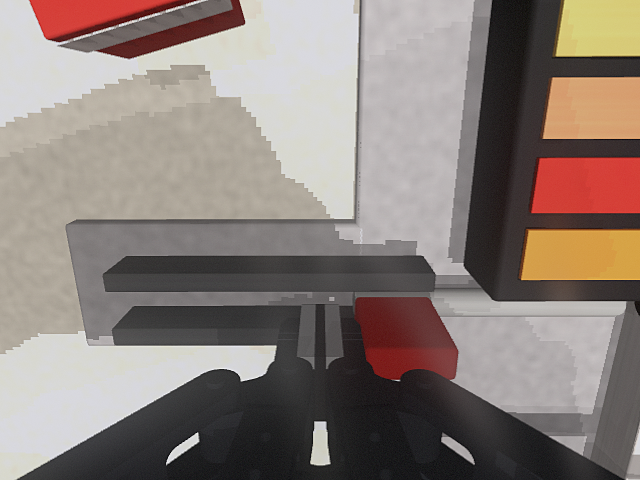

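```bash

python3 -m inch '[{"fingers":0,"xyz":[2,0,0],"delta_rot":[0,0,0]},{"fingers":0,"xyz":[2,0,0],"delta_rot":[0,0,0]},{"fingers":0,"xyz":[2,0,0],"delta_rot":[0,0,0]}]'
python3 -m inch '[{"fingers":0,"xyz":[2,0,0],"delta_rot":[0,0,0]},{"fingers":0,"xyz":[2,0,0],"delta_rot":[0,0,0]}]'
python3 -m inch '[{"fingers":0,"xyz":[1.5,0,0],"delta_rot":[0,0,0]},{"fingers":0,"xyz":[0,0,0],"delta_rot":[0,0,0]}]'
```

```text
time: 23.7
ee_pos: [0.4901, 0.1993, 0.2177]
tcp_rot: [[1.0, 0.018, -0.0], [0.018, -1.0, -0.0], [-0.0, 0.0, -1.0]]
force: [-2.6, 0.5, 0.1]
width: 0.004
time: 23.9
ee_pos: [0.4942, 0.1994, 0.2177]
tcp_rot: [[1.0, 0.018, -0.0], [0.018, -1.0, 0.0], [-0.0, -0.0, -1.0]]
force: [-2.8, 1.0, 0.2]
width: 0.001
time: 24.1
ee_pos: [0.4959, 0.1994, 0.2177]
tcp_rot: [[1.0, 0.018, 0.001], [0.018, -1.0, -0.0], [0.001, 0.0, -1.0]]
force: [-1.2, -0.2, -0.6]
width: -0.001
```

```bash

python3 -m inch '[{"fingers":0,"xyz":[2,0,0],"delta_rot":[0,0,0]},{"fingers":0,"xyz":[2,0,0],"delta_rot":[0,0,0]}]'
python3 -m inch '[{"fingers":0,"xyz":[1.5,0,0],"delta_rot":[0,0,0]},{"fingers":0,"xyz":[0,0,0],"delta_rot":[0,0,0]}]'
python3 -m inch '[{"fingers":0,"xyz":[1.5,0,0],"delta_rot":[0,0,0]},{"fingers":0,"xyz":[0,0,0],"delta_rot":[0,0,0]}]'
python3 -m inch '[{"fingers":0,"xyz":[1.5,0,0],"delta_rot":[0,0,0]},{"fingers":0,"xyz":[0,0,0],"delta_rot":[0,0,0]}]'
```

```text
time: 24.3
ee_pos: [0.4995, 0.1995, 0.2177]
tcp_rot: [[1.0, 0.018, -0.0], [0.018, -1.0, -0.0], [-0.0, 0.0, -1.0]]
force: [-2.3, 0.3, -0.3]
width: -0.001
time: 24.5
ee_pos: [0.5007, 0.1995, 0.2177]
tcp_rot: [[1.0, 0.018, -0.001], [0.018, -1.0, 0.0], [-0.001, -0.0, -1.0]]
force: [-4.7, 0.1, 1.8]
width: -0.0
time: 24.7
ee_pos: [0.5011, 0.1995, 0.2176]
tcp_rot: [[1.0, 0.019, -0.004], [0.019, -1.0, -0.0], [-0.004, -0.0, -1.0]]
force: [-8.2, -0.8, 3.7]
width: -0.001
time: 24.9
ee_pos: [0.5016, 0.1995, 0.2176]
tcp_rot: [[1.0, 0.019, -0.007], [0.019, -1.0, -0.0], [-0.007, -0.0, -1.0]]
force: [-11.8, -0.1, 7.2]
width: -0.001
```

The bolt has hit its end: force rose from 2.3 to 11.8 N with almost no movement. Backing off, lifting and checking.

```bash

python3 -m inch '[{"fingers":0,"xyz":[-5,0,0],"delta_rot":[0,0,0]},{"fingers":0,"xyz":[-20,0,0],"delta_rot":[0,0,0]},{"fingers":0,"xyz":[-20,0,-10],"delta_rot":[0,0,0]},{"fingers":0,"xyz":[-20,0,-30],"delta_rot":[0,0,0]},{"fingers":0,"xyz":[-10,0,-40],"delta_rot":[0,0,0]}]'
python3 -m inch '[{"fingers":0,"xyz":[0,0,-20],"delta_rot":[0,0,0]},{"fingers":0,"xyz":[0,0,0],"delta_rot":[0,0,0]},{"fingers":0,"xyz":[0,0,0],"delta_rot":[0,0,0]},{"fingers":0,"xyz":[0,0,0],"delta_rot":[0,0,0]},{"fingers":0,"xyz":[0,0,0],"delta_rot":[0,0,0]}]'
python3 -c "
from h import *; import pickle
im=imaging.get_image('wrist');pickle.dump(im,open('w19.pkl','wb'));cv2.imwrite('pics/w19.png',im['color'][:,:,::-1])
hsv=cv2.cvtColor(im['color'],cv2.COLOR_RGB2HSV);C=cloud(im)
m=((hsv[...,0]<8)|(hsv[...,0]>172))&(hsv[...,1]>130)&(C[...,2]>.064)&(C[...,2]<.08)
for c in blobs(m,100): print(plane(im,cv2.boxPoints(cv2.minAreaRect(c)),.07).round(4)[:,:2].tolist())
t=imaging.get_image('top');pickle.dump(t,open('t19.pkl','wb'));cv2.imwrite('pics/t19.png',cv2.resize(t['color'][190:310,170:370],None,fx=4,fy=4)[:,:,::-1])
im=imaging.get_image('scene');cv2.imwrite('pics/s19.png',im['color'][:,:,::-1])
o=pickle.load(open('d0.pkl','rb'))['scene']; cv2.imwrite('pics/diff.png',cv2.absdiff(o['color'],im['color']))
"; python3 cass.py t19.pkl
```

```text
time: 25.4
ee_pos: [0.4275, 0.1977, 0.297]
tcp_rot: [[1.0, 0.018, -0.003], [0.018, -1.0, -0.002], [-0.003, 0.002, -1.0]]
force: [1.4, 1.7, 0.6]
width: 0.003
time: 25.9
ee_pos: [0.4289, 0.198, 0.3163]
tcp_rot: [[1.0, 0.018, -0.002], [0.018, -1.0, -0.001], [-0.002, 0.001, -1.0]]
force: [0.3, -0.3, 0.0]
width: -0.003
[[0.5099, 0.2073], [0.5416, 0.2078], [0.5438, 0.1949], [0.5116, 0.1943]]
[[0.9, 108.7, 86.0], [20.5, 132.9, 34.0], [16.3, 158.1, 36.0], [10.0, 182.9, 55.5], [13.2, 208.2, 98.0]]
yaw -0.0552 mean [ 12.2 158.1]
```

View pics/w19.png

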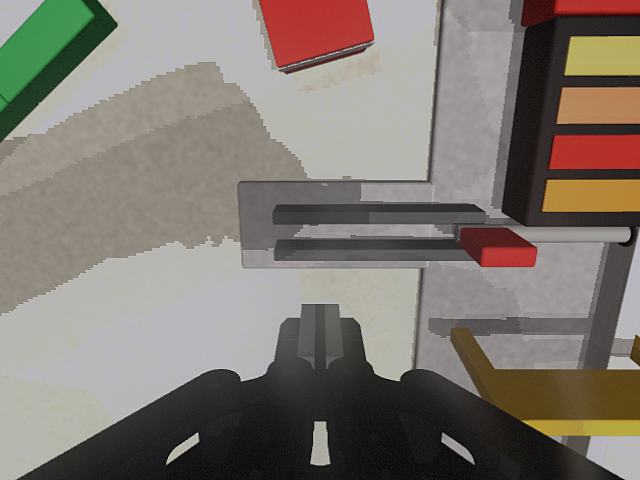

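View pics/t19.png

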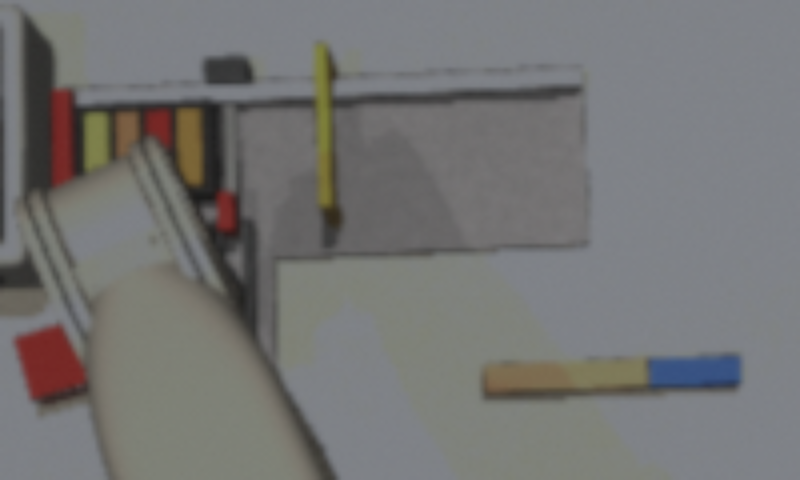

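View pics/s19.png

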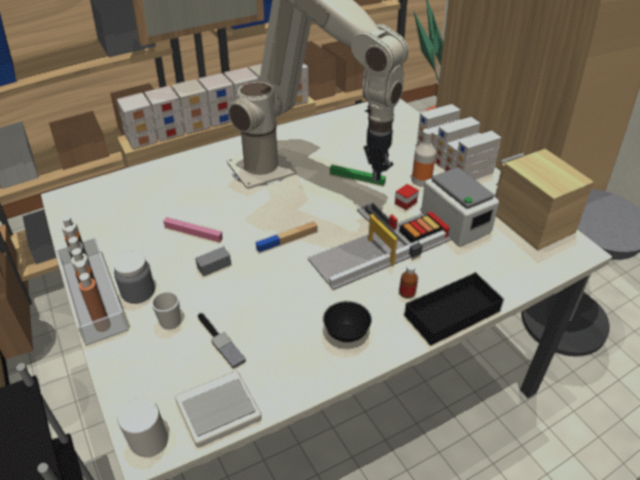

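```bash
python3 - <<'E'
from cass import *
def st(im,px,z): return ((plane(im,px,z)[:,:2]-O)@Rs*1000).round(1).tolist()
a=pickle.load(open("w16.pkl","rb"));b=pickle.load(open("w19.pkl","rb"))
print("rod tip start",st(a,[(563,232)],.024))
print("tab centre before/after",st(a,[(419,258)],.07),st(b,[(509,256)],.07))
print("tip after",st(b,[(628,236)],.024))
print("cass left top edge (x-38), rear edge (y90):",st(b,[(527,213),(548,30),(526,226),(620,225)],.048))
cv2.imwrite("pics/w19c.png",cv2.resize(b["color"][0:280,420:640],None,fx=2.7,fy=2.1,interpolation=cv2.INTER_CUBIC)[:,:,::-1])
E
```

```text
rod tip start [[-48.6, 80.3]]
tab centre before/after [[-144.7, 80.3]] [[-57.1, 81.4]]
tip after [[38.1, 78.4]]
cass left top edge (x-38), rear edge (y90): [[-40.1, 99.5], [-43.6, 193.7], [-39.5, 91.8], [14.1, 92.4]]
```

View pics/w19c.png

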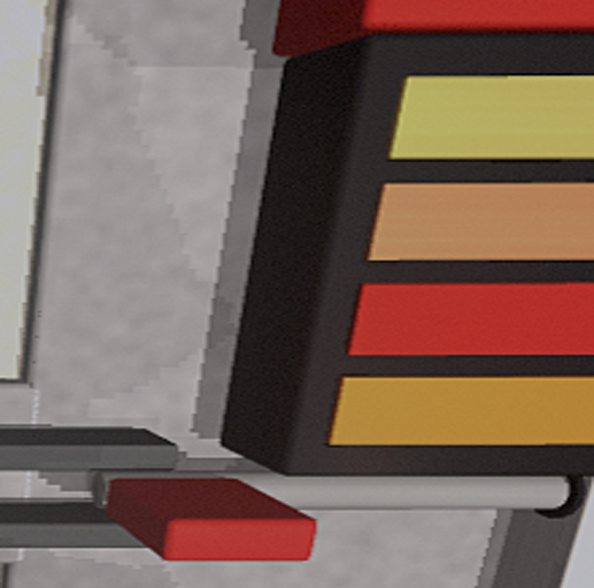

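Rod tip start (−49) plus 87 mm of travel puts it only just in the keeper mouth, so I can't tell 94 from 100 mm by vision alone. I'll push once more, harder, to confirm it is a true hard end.

```bash
python3 - <<'E'
from cass import *
def st(im,px,z): return ((plane(im,px,z)[:,:2]-O)@Rs*1000).round(1).tolist()
a=pickle.load(open("w16.pkl","rb"));b=pickle.load(open("w19.pkl","rb"))
print("track board rear corners (-210; 110/50)",st(a,[(292,177),(292,267)],.01),st(b,[(239,182),(241,267)],.01))
print("wall ends (-55?)",st(a,[(557,204),(552,247)],.032),st(b,[(474,206)],.032),"wall starts",st(a,[(332,204),(331,240)],.032))
print("fence hole",st(b,[(634,236)],.03))
cv2.imwrite("pics/w16c.png",cv2.resize(a["color"][180:290,280:600],None,fx=2.4,fy=2.4,interpolation=cv2.INTER_CUBIC)[:,:,::-1])
E
python3 -m inch '[{"fingers":0,"xyz":[20,0,20],"delta_rot":[0,0,0]},{"fingers":0,"xyz":[20,0,30],"delta_rot":[0,0,0]},{"fingers":0,"xyz":[5,0,30],"delta_rot":[0,0,0]},{"fingers":0,"xyz":[0,0,18],"delta_rot":[0,0,0]},{"fingers":0,"xyz":[0,0,0],"delta_rot":[0,0,0]}]'
python3 -m inch '[{"fingers":0,"xyz":[10,0,0],"delta_rot":[0,0,0]},{"fingers":0,"xyz":[8,0,0],"delta_rot":[0,0,0]},{"fingers":0,"xyz":[5,0,0],"delta_rot":[0,0,0]},{"fingers":0,"xyz":[0,0,0],"delta_rot":[0,0,0]}]'
```

```text
track board rear corners (-210; 110/50) [[-210.9, 110.5], [-211.9, 52.0]] [[-210.2, 110.6], [-212.2, 51.8]]
wall ends (-55?) [[-59.7, 99.2], [-58.1, 73.5]] [[-64.8, 99.8]] wall starts [[-187.0, 98.9], [-187.4, 77.5]]
fence hole [[37.3, 80.2]]
time: 26.55
ee_pos: [0.4726, 0.1983, 0.2163]
tcp_rot: [[1.0, 0.018, -0.007], [0.018, -1.0, -0.003], [-0.007, 0.003, -1.0]]
force: [0.5, -0.1, -0.5]
width: 0.0
time: 26.95
ee_pos: [0.4985, 0.1997, 0.221]
tcp_rot: [[1.0, 0.018, 0.003], [0.018, -1.0, 0.001], [0.003, -0.001, -1.0]]
force: [0.6, 0.4, 0.4]
width: -0.004
```

View pics/w16c.png

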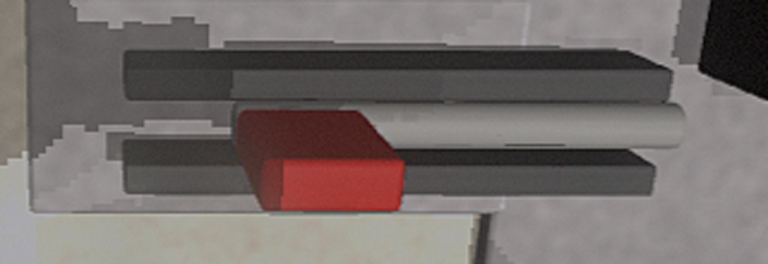

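```bash

python3 -m inch '[{"fingers":0,"xyz":[3,0,0],"delta_rot":[0,0,0]},{"fingers":0,"xyz":[2,0,0],"delta_rot":[0,0,0]},{"fingers":0,"xyz":[2,0,0],"delta_rot":[0,0,0]},{"fingers":0,"xyz":[0,0,0],"delta_rot":[0,0,0]}]'
python3 -m inch '[{"fingers":0,"xyz":[2,0,0],"delta_rot":[0,0,0]},{"fingers":0,"xyz":[2,0,0],"delta_rot":[0,0,0]},{"fingers":0,"xyz":[0,0,0],"delta_rot":[0,0,0]}]'
python3 -c "
from cass import *
im=imaging.get_image('wrist');cv2.imwrite('pics/w20.png',im['color'][:,:,::-1]);pickle.dump(im,open('w20.pkl','wb'))
im=imaging.get_image('scene');pickle.dump(im,open('s20.pkl','wb'));cv2.imwrite('pics/s20.png',cv2.resize(im['color'][195:275,355:455],None,fx=8,fy=7,interpolation=cv2.INTER_CUBIC)[:,:,::-1])
print(monitor.read_state()['force'])"
```

```text
time: 27.35
ee_pos: [0.5017, 0.1995, 0.2197]
tcp_rot: [[1.0, 0.019, -0.007], [0.019, -1.0, 0.0], [-0.007, -0.0, -1.0]]
force: [-8.5, -0.3, 7.4]
width: -0.001
time: 27.65
ee_pos: [0.503, 0.1994, 0.2196]
tcp_rot: [[1.0, 0.02, -0.014], [0.02, -1.0, -0.0], [-0.014, -0.0, -1.0]]
force: [-17.8, -0.2, 14.4]
width: 0.001
[-18.12744133   0.55776298  13.59296804]
```

View pics/w20.png

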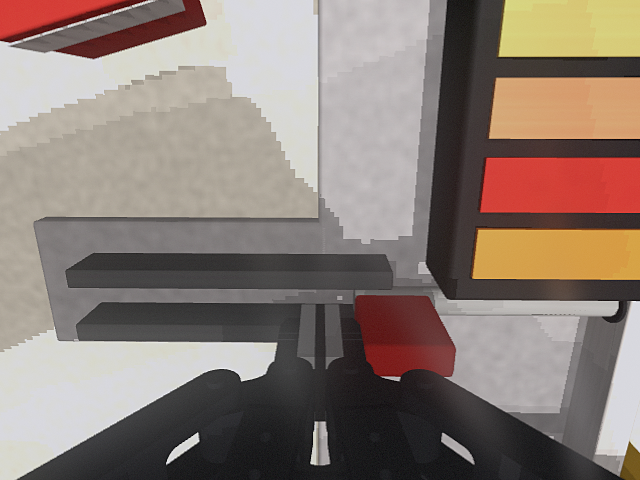

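View pics/s20.png

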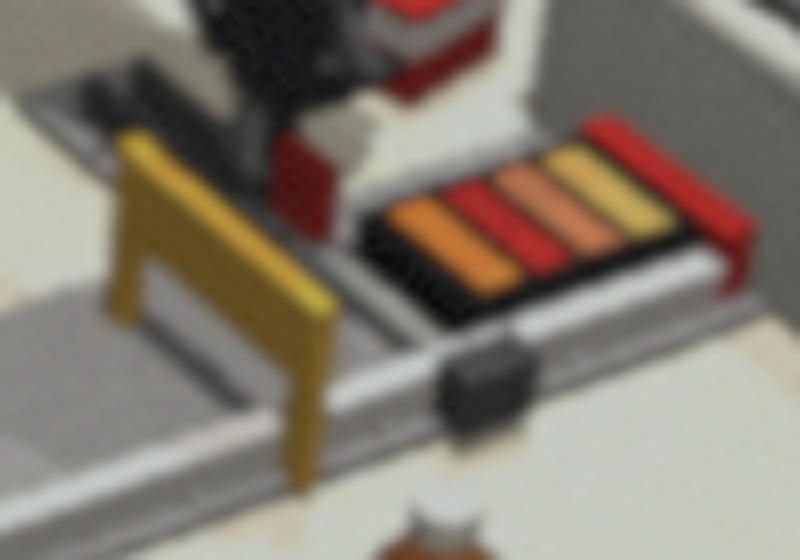

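```bash

python3 -m inch '[{"fingers":0,"xyz":[-10,0,0],"delta_rot":[0,0,0]},{"fingers":0,"xyz":[-20,0,0],"delta_rot":[0,0,0]},{"fingers":0,"xyz":[-20,0,-15],"delta_rot":[0,0,0]},{"fingers":0,"xyz":[-20,0,-35],"delta_rot":[0,0,0]},{"fingers":0,"xyz":[-10,0,-40],"delta_rot":[0,0,0]}]'
python3 -m inch '[{"fingers":0,"xyz":[0,40,-20],"delta_rot":[0,0,0]},{"fingers":0,"xyz":[0,45,0],"delta_rot":[0,0,0]},{"fingers":0,"xyz":[0,45,0],"delta_rot":[0,0,0]},{"fingers":0,"xyz":[0,45,0],"delta_rot":[0,0,0]},{"fingers":0,"xyz":[0,40,0],"delta_rot":[0,0,0]}]'
python3 -m inch '[{"fingers":0,"xyz":[0,0,0],"delta_rot":[0,0,0]},{"fingers":0,"xyz":[0,0,0],"delta_rot":[0,0,0]},{"fingers":0,"xyz":[0,0,0],"delta_rot":[0,0,0]},{"fingers":0,"xyz":[0,0,0],"delta_rot":[0,0,0]},{"fingers":0,"xyz":[0,0,0],"delta_rot":[0,0,0]}]'
python3 -c "
from cass import *
t=imaging.get_image('top');pickle.dump(t,open('t21.pkl','wb'));cv2.imwrite('pics/t21.png',cv2.resize(t['color'][110:360,100:500],None,fx=2,fy=2)[:,:,::-1]);cass(t)
hsv=cv2.cvtColor(t['color'],cv2.COLOR_RGB2HSV);m=((hsv[...,0]<8)|(hsv[...,0]>172))&(hsv[...,1]>130);m[:,:215]=0;m[:,240:]=0
for c in blobs(m,8):
  r=cv2.minAreaRect(c);print('tab?',r[0],r[1],(Rs.T@(plane(t,[r[0]],.07)[0,:2]-O)).round(4))
"
```

```text
time: 28.25
ee_pos: [0.4259, 0.1977, 0.3093]
tcp_rot: [[1.0, 0.018, -0.004], [0.018, -1.0, -0.002], [-0.004, 0.002, -1.0]]
force: [0.9, 0.6, 0.0]
width: -0.004
time: 28.75
ee_pos: [0.4317, -0.0186, 0.3301]
tcp_rot: [[1.0, 0.018, 0.002], [0.018, -1.0, -0.001], [0.002, 0.001, -1.0]]
force: [-0.2, -0.1, -0.5]
width: -0.003
time: 29.25
ee_pos: [0.432, -0.0156, 0.3297]
tcp_rot: [[1.0, 0.02, 0.0], [0.02, -1.0, 0.0], [0.0, -0.0, -1.0]]
force: [0.1, -0.9, -0.1]
width: 0.005
[[0.6, 121.7, 203.0], [-0.8, 157.9, 80.5], [0.9, 181.8, 83.5], [4.5, 208.0, 122.0]]
yaw -0.0437 mean [  1.3 167.4]
tab? (226.0, 242.5) (9.0, 4.0) [-0.056   0.0799]
```

View pics/t21.png

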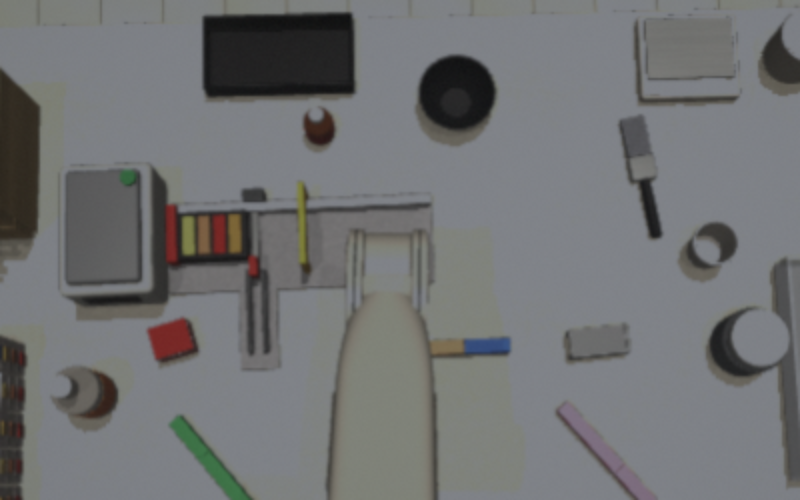

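```bash
python3 -c "
from rig import ctrl; print(ctrl.sign_off())"
```

```text
the job is handed in; nothing more can be done
None
```

I finished the job and handed it in at about 29 s. Sign-off gives no verdict, and one figure, the bolt's absolute travel, I could only infer.

**What I did:**
- Drew the stick out by the bare wood, laid it down and took it again by the blue handle.
- Pressed the cassette onto the fence with the stick's side, then fed it under the bridge until it met the end stop. The force rose to about 15 N there.
- Laid the stick on the bare counter and pushed the bolt home with closed fingers.

**Last checks:**
- **Cassette:** it sits against the stop and along the fence. The pictures put its centre at about y = 146 mm and within 1–2 mm of the fence line. Colour-stripe yaw readings drifted to −0.044 rad, but they are rough; the red stop and the bridge contaminate that fit. In the pictures the cassette looks square to the fence.
- **Stick:** it lay flat on the counter, its top at z = 30 mm along its length, measured just after I put it down. The arm hid part of it in the last picture.
- **Bystanders:** none looked moved in the final pictures. I judged this by eye and did not measure it.
- **Bolt:** it came to a firm end, and a second push at 18 N did not shift it. The tab moved about 87 mm from where it started. That fits a full 100 mm throw only if it began about 13 mm out, within the stated 0–20 mm. The rod is seen reaching the keeper hole, but its depth inside could not be seen.

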